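# Pull-test a glued tab joint in the bench gauge

### The job

Test the glued joint of the plywood tile that has an upright flat tab along its middle. First put the wooden offcut lying in front of the pull gauge's track into the grey scrap tray; then slide the tile into the track from its open end, fully home, and pull straight up on the tab until the gauge's pointer stands between its two long marks (16 to 24 mm, never over 27 mm), keeping it there for two seconds. Ease it back down gently without letting it spring back, and leave the tile home in the track; leave everything else on the bench alone.

Things in the scene. Friction and masses are not known exactly. Their poses are not given: they have to be found in the camera images.
- tile_mid (a point): Tile to test: plywood plate 70 (x) x 90 (y) x 9 mm, on its middle an upright tab 12 mm thick (x), 60 long (y), 55 high; 64 mm high in all, about 75 g. Lies flat on the bench at any yaw, one of three tiles; either way round fits the track. Point: tile centre, 32 mm above its underside, axes the tile's. Hold the tab about 44 mm above the underside, fingers never below 18 mm (the track's lips).
- offcut_mid (a point): Offcut of light wood, 22 (x) x 55 (y) x 30 mm, lying on the gauge's apron (44 mm above the bench) in front of the track's open end. This point: its centre, 15 mm above its underside.
- tray: Grey open scrap tray fixed on the bench, 120 (x) x 150 (y) x 45 mm high, walls and floor 5 mm. Origin: middle of its underside.
- gauge: Pull gauge fixed on the bench: grey base 110 (x) x 250 (y, -135 to +115) x 34 mm carrying a track, an apron and a column (40 x 40 mm at y = +92 mm, top 122 mm above the bench). The scale is on the column's +x side: a tick every 4 mm up from rest, long ticks at 16 and 24 mm. Origin: on the bench under the middle of a tile that is fully home; z up, x and y along its base.
- apron_mid (a point): Middle of the top of the apron, an aluminium table 90 (x) x 80 (y) mm, 44 mm above the bench, in front of the track's open end; at y = -95 mm in the gauge's frame, axes as the gauge's.
- track_home (a point): Where tile_mid lies when the tile rests fully home, 77 mm above the bench; axes as the gauge's. The track runs along y: open end 50 mm to -y (flared guides to 62 mm), stop 45 mm to +y; a tile goes in along +y only. Floor 45 mm above the bench, 74 mm between walls; two lips, 6 mm thick, 12 mm above the floor, leave a 50 mm gap along the middle. Rises with the track.
- lift (a joint): Rise of the track (what the pointer shows), in m: 0 at rest, end of travel at 0.032. A tile pulled up takes up 3 mm of slack and then lifts the track against its spring: about 8 N at the start and 0.5 N more per mm, so about 18 N at 20 mm.
- tile_dowel: Plywood tile of the same 70 x 90 x 9 mm, with a round dowel 28 mm across and 40 mm high in its middle. Leave alone. Origin: middle of the underside.
- tile_corner: Plywood tile of the same 70 x 90 x 9 mm, with an upright plywood wall 9 mm thick and 50 mm high along one short edge (its +y edge). Leave alone. Origin: middle of the underside.
- jar: Small glue jar, 40 mm across, 62 mm high, standing among the tiles. Leave alone. Origin: middle of the underside.
- tape: Black tape measure, 65 x 35 x 62 mm. Leave alone. Origin: middle of the underside.
- driver: Screwdriver lying flat, about 0.2 m long. Leave alone.
- square: Small try square lying flat, about 130 x 100 mm, 16 mm high. Leave alone.
- clamp: Bar clamp lying flat, 160 mm long, up to 24 mm high. Leave alone.
There are look-alikes about, which are no part of the job. What is shaped like the part that bears tile_mid but red or yellow is not meant.

How it is judged:
By the outcome, as a careful person would: the job done as asked, in the order asked, and still so for the second after the job is handed in, with the robot touching nothing.
It also fails if it takes over 72 s, if anything falls off the work surface, if the arm or the gripper's body presses on something with over 40 N, if the wrist force passes 120 N, or if a joint passes its speed limit or range.

### The arm

A 6-joint arm with a two-finger parallel gripper is mounted at the origin on the work surface. World frame = base frame: x ahead of the robot, y to its left, z up, the work surface at z = 0. Lengths are in m, angles in degrees, forces in N, time in s.
With the tool pointing down it reaches from about 0.25 to 0.725 m from the base axis. Payload 9.7 kg.
Tool frame: the origin (TCP) lies on the centre line of the jaws, within the pads' length; the fingertips stand 19 mm ahead of it and the grasp point (between the pads) is the TCP; z points along the fingers, y is the direction in which the jaws open and shut (so a half turn about z gives the same grasp; the last joint's range is limited). The gripper opens to 85 mm and grips with 20 to 120 N. Pads are 22 mm wide; open, the fingers measure 114 mm over their backs; the gripper's body (76 mm by 85 mm) begins 54 mm behind the grasp point. The pads swing forward as they close: fully open they stand 13 mm farther back than shut.
Start: joints at [71.963, 4.979, 10.078, 95.1, 0, 90], TCP at [0.17, 0.523, 0.25] pointing down, gripper open.
Joint ranges: [-179.16, 179.16], [-48.56, 103.87], [-65.8, 70.77], [-126.05, 130.52], [-82.76, 87.17], [-180, 180]. Speed limits (degrees/s): [127.2, 127.2, 147.25, 180, 180, 180].

### API

Orientations are given as [roll, pitch, yaw] about the fixed x, y, z axes, in that order (R = Rz(yaw) Ry(pitch) Rx(roll)).
In Python, from workcell import bot, viewer, job gives the robot as it stands.
- The arm moves only by the tool play_rows, never from a script. Its argument "commands" is a list of rows, each an object of numbers: "tx", "ty", "tz": the shift along the tool's x, y, z in cm; "ax", "ay", "az": the turn, a rotation vector about the tool's x, y, z in rad. A call has 1 to 20 rows; each row is the pose to reach, as a shift and turn from the pose commanded when the call began, along the tool's axes at that moment; what a row does not reach only later rows make up. A row lasts 1/10 s, in which the tool goes at most 50 mm and 8.59 degrees, less where a joint would pass 70% of its speed; a pose out of reach is approached as far as the arm can. A call with a gripper value outside its range is refused whole. "grip" is the finger opening in cm, from 0 to 8.54, set as the call begins (left out, the last holds). The fingers move at their own pace and stop on an object; "newtons" is the grip in N (left out, the last holds). Time passes only in rows, so rows that repeat a pose let the fingers close. It gives the time, the measured TCP pose, the force and the opening at its end, in the units of the state.
- bot.get_obs(): the state, without advancing time (a new reading comes with each control period).
- viewer.camera(name): name is "scene" or "top"; returns a dict with "pixels" (400x640x3 uint8, red, green, blue), "depth" (400x640 float32, m along the optical axis (not along the pixel's ray), 0 where there is no reading), "fx", "fy", "cx", "cy" (pixels), "dist" ([k1, k2, p1, p2, k3] as OpenCV has them; the pictures are not rectified), "rvec" (rotation vector, rad) and "tvec" (3), from world to camera coordinates, as OpenCV has them. Camera axes: x right, y down, z forward; pixel columns grow to the right and rows downward; lengths in m; the calibration is good to about 2 mm. A picture is of the moment at which its call begins.
- job.job_done(): hands the job in, once; it reports no verdict.
The state is a dict: "time": time; "q": joint angles; "qd": joint speeds; "joint_efforts": joint torques, N m; "ee_pos": TCP position; "tcp_rot": TCP orientation; "wrist_force": force on the tool from outside, world axes, zero at the start; "torque": the same for the moment, N m; "opening": finger opening in m.
Only numpy, scipy, OpenCV 4.12 (cv2) and the standard library are available. Lean on these libraries where they do the work, as an engineer would, in place of code of your own. Each camera call takes 0.05 s, during which the arm holds its last target.

## Working session

There is one attempt and no reset: what is moved stays moved. The work goes in short steps, Python scripts to look and compute and a tool call to move; the robot and the scene stay as the last step left them, time stands still between calls to the robot, and variables do not carry over. Pictures are saved under pics/ and viewed, and the job is handed in when it is done.

Besides the shell and the picture viewer there is one more tool, called after "Call:" as name(argument=value, ...) on one line, values as JSON. play_rows: Moves the arm, as the interface text tells. Its arguments: {"type":"object","properties":{"commands":{"type":"array"},"grip":{"type":"number"},"newtons":{"type":"number"}},"required":["commands"]}

```bash
mkdir -p pics; ls
python3 - <<'E'
from workcell import bot, viewer, job
import cv2,pickle
print(bot.get_obs())
for n in ("scene","top"):
    c=viewer.camera(n); pickle.dump(c,open(f"pics/{n}0.pkl","wb"))
    cv2.imwrite(f"pics/{n}0.png",c["pixels"][:,:,::-1])
    print(n,c["fx"],c["fy"],c["cx"],c["cy"],c["dist"],c["rvec"],c["tvec"],(c["depth"]>0).mean())
E
```

```text
pics
{'time': 0.0, 'q': array([7.19641472e+01, 5.00932607e+00, 1.00340825e+01, 9.50986472e+01,
       1.11796288e-04, 9.00001356e+01]), 'qd': array([-0.10661386, -0.00256502, -0.06422157, -0.08665537, -0.13370375,
        0.01498523]), 'joint_efforts': array([-2.35422296e-03, -5.20396113e+01,  4.64800394e+01,  1.66709803e-02,
       -3.58366162e-05, -1.49655716e-05]), 'ee_pos': array([0.17022343, 0.52278221, 0.24959674]), 'tcp_rot': array([-1.79926109e+02, -1.11621258e-04,  1.61964011e+02]), 'wrist_force': array([-0.040922  , -0.79796547,  0.75248523]), 'torque': array([0.06481323, 0.00089934, 0.03767814]), 'opening': 0.08554193177761804}
scene 399.3333596915824 399.3333596915824 329.4793111618995 200.9891933349328 [-0.04283835  0.          0.          0.          0.        ] [ 1.42006153  2.35008299 -0.74972498] [ 0.29798903 -0.32422364  1.51180169] 0.9960078125
top 502.7862304483799 502.7862304483799 324.0306452321608 199.12295684614045 [-0.02452053  0.          0.          0.          0.        ] [ 2.18266913 -2.16786202  0.11797342] [-0.05164001  0.54534459  1.62438156] 0.99613671875
```

View pics/scene0.png

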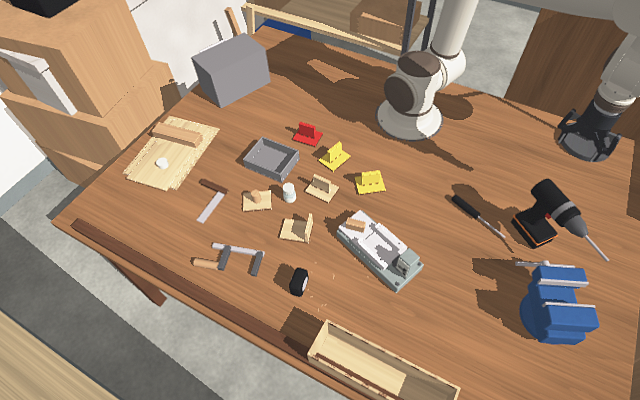

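View pics/top0.png

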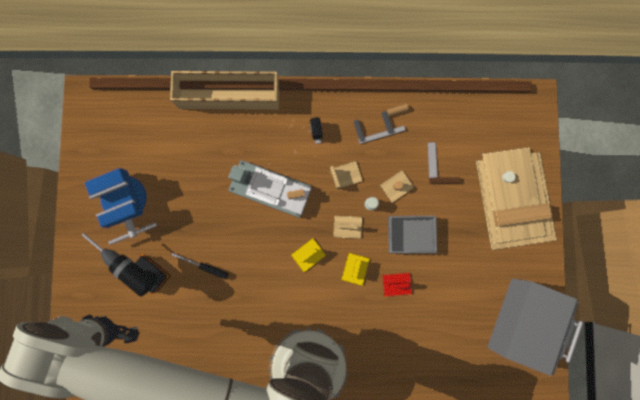

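```bash
cat > h.py <<'E'
import cv2,pickle,numpy as np
def load(f): return pickle.load(open(f,"rb"))
def K(c): return np.array([[c["fx"],0,c["cx"]],[0,c["fy"],c["cy"]],[0,0,1.]])
def cloud(c):
    h,w=c["depth"].shape
    u,v=np.meshgrid(np.arange(w),np.arange(h))
    p=cv2.undistortPoints(np.stack([u,v],-1).reshape(-1,1,2).astype(np.float64),K(c),np.array(c["dist"],float)).reshape(h,w,2)
    P=np.concatenate([p,np.ones((h,w,1))],-1)*c["depth"][...,None]
    R=cv2.Rodrigues(np.array(c["rvec"]))[0]
    return (P-np.array(c["tvec"]).reshape(3))@R
def ray(c,u,v,z):
    p=cv2.undistortPoints(np.array([[[u,v]]],float),K(c),np.array(c["dist"],float)).reshape(2)
    R=cv2.Rodrigues(np.array(c["rvec"]))[0]; o=-R.T@np.array(c["tvec"]).reshape(3)
    d=R.T@np.array([p[0],p[1],1]); return o+d*(z-o[2])/d[2]
def proj(c,P):
    return cv2.projectPoints(np.array(P,float).reshape(-1,1,3),np.array(c["rvec"]),np.array(c["tvec"]),K(c),np.array(c["dist"],float))[0].reshape(-1,2)
def crop(c,x0,y0,x1,y1,s,name):
    cv2.imwrite(name,cv2.resize(c["pixels"][y0:y1,x0:x1,::-1],None,fx=s,fy=s,interpolation=cv2.INTER_CUBIC))
E
python3 - <<'E'
from h import *
c=load("pics/top0.pkl"); s=load("pics/scene0.pkl")
crop(c,220,150,450,310,3.4,"pics/topcrop.png")
crop(s,230,110,440,300,3,"pics/scenecrop.png")
X=cloud(c)
for u,v in [(348,226),(340,220),(300,195),(240,172),(412,235),(390,235),(346,175),(350,300),(298,190),(265,186)]:
    print(u,v,X[v,u].round(4))
X=cloud(s)
for u,v in [(300,350),(355,225),(320,185),(275,160)]: print(u,v,X[v,u].round(4))
E
```

```text
348 226 [ 0.4564 -0.1249  0.0613]
340 220 [ 0.4784 -0.1014  0.0093]
300 195 [0.5533 0.0292 0.0775]
240 172 [0.6187 0.2143 0.1247]
412 235 [ 0.4305 -0.3405  0.0047]
390 235 [ 0.4289 -0.2618  0.0449]
346 175 [ 0.6287 -0.1208  0.0108]
350 300 [ 0.2164 -0.1355 -0.0015]
298 190 [0.5703 0.0361 0.0691]
265 186 [0.5846 0.144  0.0514]
300 350 [0.9389 0.0778 0.0221]
355 225 [0.5697 0.0506 0.0716]
320 185 [ 0.4612 -0.1265  0.0285]
275 160 [ 0.4222 -0.3279  0.0049]
```

View pics/topcrop.png

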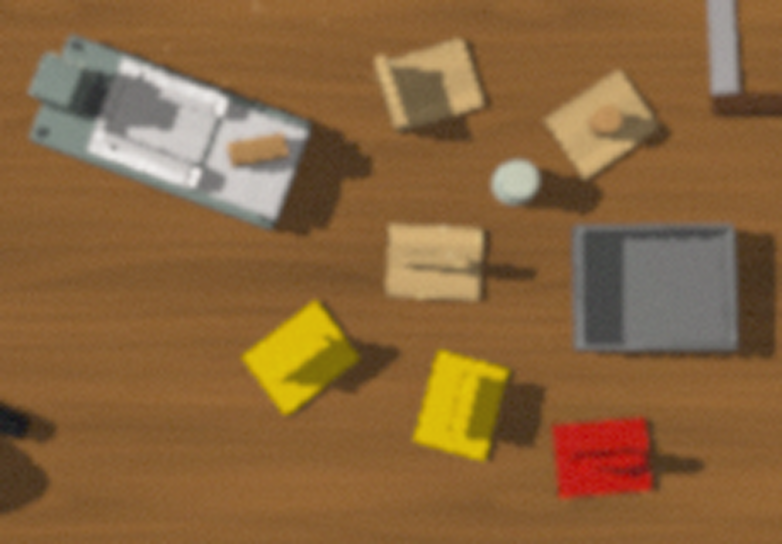

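View pics/scenecrop.png

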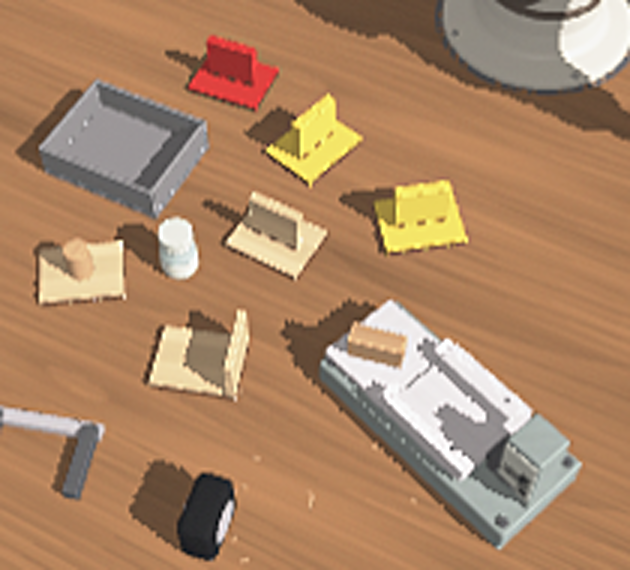

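Run:
```python
from h import *
c=load("pics/top0.pkl"); s=load("pics/scene0.pkl")
for nm,cc in (("top",c),("scene",s)):
    X=cloud(cc); x,y,z=X[...,0],X[...,1],X[...,2]
    print(nm,"bench z",np.median(z[(x>.3)&(x<.7)&(abs(y)<.4)]))
    def rect(m,lab):
        m=cv2.morphologyEx(m.astype(np.uint8),cv2.MORPH_OPEN,np.ones((2,2)))
        n,l,st,_=cv2.connectedComponentsWithStats(m)
        k=1+np.argmax(st[1:,4]); P=X[l==k][:,:2]
        r=cv2.minAreaRect(P.astype(np.float32))
        b=cv2.boxPoints(r)
        print(lab,len(P),"c",np.round(r[0],4),"size",np.round(r[1],4),"ang",round(r[2],2),"mean",P.mean(0).round(4))
    g=(x>.45)&(x<.7)&(y>-.05)&(y<.26)
    rect(g&(z>.02),"gauge>20mm")
    rect(g&(z>.1),"column")
    rect(g&(z>.041)&(z<.1),"track+apron")
    rect(g&(z>.053)&(z<.07),"lips")
    rect(g&(z>.06)&(y<.055),"offcut")
    t=(x>.4)&(x<.52)&(y>-.19)&(y<-.07)
    rect(t&(z>.004)&(z<.075),"tile"); rect(t&(z>.02),"tab"); rect(t&(z>.05),"tabtop")
    print(np.percentile(z[t],[50,95,99]))
    w=(x>.34)&(x<.52)&(y>-.43)&(y<-.23)
    rect(w&(z>.03),"tray");
```

```text
top bench z 0.0014218140165445673
gauge>20mm 2600 c [0.5474 0.0812] size [0.3689 0.1553] ang 57.49 mean [0.5735 0.1265]
column 187 c [0.6142 0.2231] size [0.0369 0.0419] ang 69.5 mean [0.6118 0.2215]
track+apron 1370 c [0.5377 0.0642] size [0.3395 0.1351] ang 53.7 mean [0.5711 0.1117]
lips 324 c [0.5561 0.16  ] size [0.14   0.0583] ang 47.94 mean [0.5603 0.16  ]
offcut 81 c [0.4729 0.0107] size [0.1963 0.0378] ang 14.77 mean [0.5522 0.0309]
tile 513 c [ 0.4524 -0.1301] size [0.0727 0.0905] ang 0.19 mean [ 0.4521 -0.1291]
tab 82 c [ 0.4512 -0.132 ] size [0.0128 0.0656] ang 2.34 mean [ 0.452  -0.1311]
tabtop 73 c [ 0.4525 -0.1336] size [0.01   0.0623] ang 2.58 mean [ 0.4523 -0.1325]
[0.00356187 0.0591486  0.06679879]
tray 173 c [ 0.4296 -0.3467] size [0.1194 0.1535] ang 1.27 mean [ 0.4595 -0.3766]
scene bench z 0.0004619913775991294
gauge>20mm 3208 c [0.7739 0.2361] size [0.6722 0.2445] ang 27.54 mean [0.599  0.1447]
column 284 c [0.5918 0.2422] size [0.0368 0.1036] ang 68.7 mean [0.6216 0.2334]
track+apron 2027 c [0.7812 0.2308] size [0.6684 0.2154] ang 26.43 mean [0.5851 0.1302]
lips 707 c [0.8299 0.1747] size [0.6195 0.1404] ang 7.19 mean [0.5949 0.1539]
offcut 99 c [0.563  0.0416] size [0.022  0.0345] ang 12.41 mean [0.5658 0.042 ]
tile 528 c [0.7878 0.0504] size [0.8183 0.105 ] ang 27.03 mean [ 0.4674 -0.1133]
tab 195 c [ 0.4508 -0.1126] size [0.0479 0.0615] ang 52.35 mean [ 0.4602 -0.1177]
tabtop 96 c [ 0.4504 -0.1119] size [0.0472 0.0612] ang 53.7 mean [ 0.4592 -0.1177]
[0.00473293 0.06160175 0.06582791]
tray 414 c [ 0.7735 -0.0875] size [1.0086 0.19  ] ang 35.57 mean [ 0.4399 -0.3266]
```

Run:
```python
from h import *
c=load("pics/top0.pkl"); s=load("pics/scene0.pkl")
crop(c,222,155,322,225,8,"pics/tg.png")
crop(s,325,200,435,295,7,"pics/sg.png")
for cc in (c,s):
    R=cv2.Rodrigues(np.array(cc["rvec"]))[0]; print((-R.T@np.array(cc["tvec"]).reshape(3)).round(3))
```

```text
[ 0.383 -0.033  1.671]
[1.128 0.283 1.061]
```

View pics/tg.png

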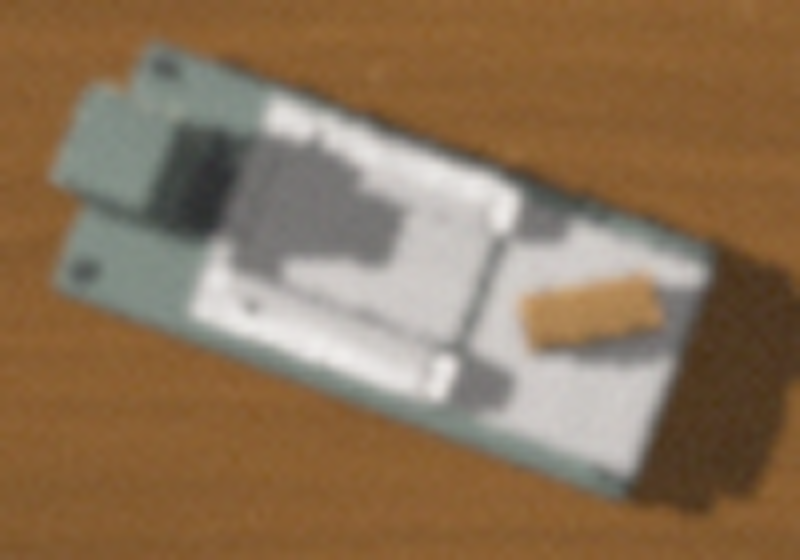

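View pics/sg.png

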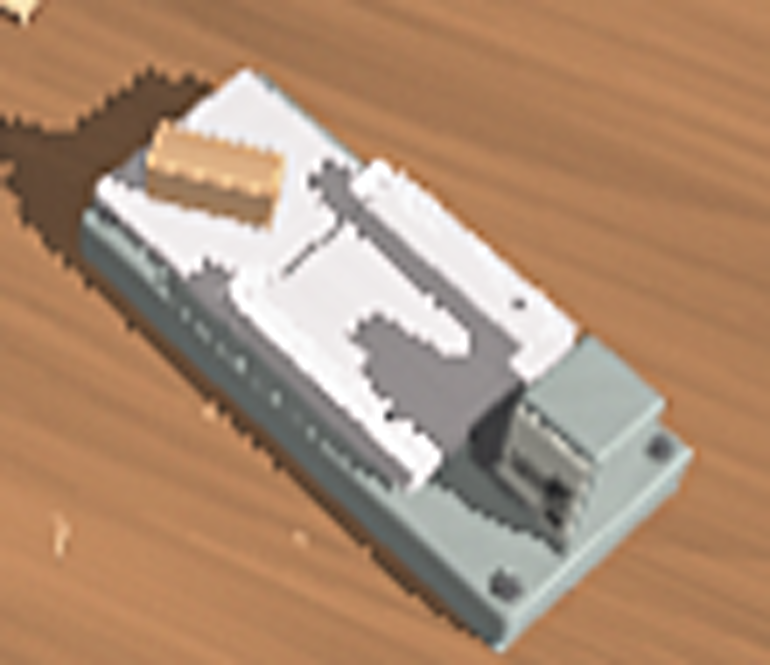

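Run:
```python
from h import *
c=load("pics/top0.pkl"); s=load("pics/scene0.pkl")
T=[((150,42),(55,115,34)),((55,290),(-55,115,34)),((714,240),(55,-135,34)),((630,497),(-55,-135,34)),
((95,82),(20,112,122)),((52,180),(-20,112,122)),((150,210),(-20,72,122)),((185,122),(20,72,122))]
S=[((588,338),(-20,72,122)),((665,403),(-20,112,122)),((590,462),(20,112,122)),((522,395),(20,72,122)),((692,450),(-55,115,34)),((500,620),(55,115,34)),((85,215),(55,-135,34)),((248,72),(-45,-135,44)),((100,185),(45,-135,44))]
def fit(L):
    A=np.array([l[0] for l in L]);B=np.array([l[1] for l in L])
    a=A.mean(0);b=B.mean(0)
    H=(A-a).T@(B-b); th=np.arctan2(H[0,1]-H[1,0],H[0,0]+H[1,1])
    R=np.array([[np.cos(th),-np.sin(th)],[np.sin(th),np.cos(th)]])
    t=b-R@a
    print("origin",t.round(4),"yaw",np.degrees(th).round(2)); print(((B-(A@R.T+t))*1000).round(1).tolist())
Lt=[(np.array(m[:2])/1000.,ray(c,(p[0]+.5)/8-.5+222,(p[1]+.5)/8-.5+155,m[2]/1000)[:2]) for p,m in T]
Ls=[(np.array(m[:2])/1000.,ray(s,(p[0]+.5)/7-.5+325,(p[1]+.5)/7-.5+200,m[2]/1000)[:2]) for p,m in S]
fit(Lt);fit(Ls);fit(Lt+Ls)
# offcut mask
for nm,cc,z in (("top",c,.074),("scene",s,.074)):
    X=cloud(cc); hsv=cv2.cvtColor(cc["pixels"],cv2.COLOR_RGB2HSV)
    g=(X[...,0]>.52)&(X[...,0]<.6)&(X[...,1]>0)&(X[...,1]<.08)&(X[...,2]>.03)&(hsv[...,1]>70)
    ys,xs=np.where(g); P=np.array([ray(cc,u,v,z)[:2] for u,v in zip(xs,ys)])
    r=cv2.minAreaRect(P.astype(np.float32)); print(nm,len(P),r,P.mean(0), np.median(X[g][:,2]))
    e=np.linalg.eigh(np.cov(P.T)); print("axis",np.degrees(np.arctan2(e[1][1,1],e[1][0,1])))
# tile
X=cloud(c); hsv=cv2.cvtColor(c["pixels"],cv2.COLOR_RGB2HSV)
print(hsv[220,340],hsv[226,348],hsv[210,340])
```

```text
origin [0.5845 0.1388] yaw -19.35
[[-1.4, -0.3], [-0.7, -0.3], [1.0, 2.6], [-1.0, -0.5], [1.1, -2.1], [0.2, 0.4], [2.0, -0.2], [-1.2, 0.3]]
origin [0.5867 0.1439] yaw -20.97
[[2.8, 0.9], [0.8, -0.9], [-1.2, -2.4], [-0.9, 2.2], [-1.5, -1.7], [-1.4, -2.8], [0.4, 3.4], [2.1, 0.1], [-1.1, 1.4]]
origin [0.5855 0.1415] yaw -20.2
[[-3.7, -1.7], [-3.6, -3.1], [2.1, 0.0], [-0.4, -4.7], [-1.4, -3.9], [-2.5, -2.0], [-0.1, -2.8], [-3.1, -1.8], [5.0, 3.2], [3.5, 1.2], [1.2, -0.8], [1.1, 4.0], [1.4, 0.8], [1.0, -1.7], [-0.5, 5.7], [1.8, 3.7], [-1.9, 3.8]]
top 116 ((0.5577468872070312, 0.04390505328774452), (0.022700870409607887, 0.05319104343652725), 11.82367992401123) [0.55798332 0.04366926] 0.07371212643264091
axis 99.91250765186227
scene 200 ((0.571944534778595, 0.039674434810876846), (0.04426691681146622, 0.07852058112621307), 21.393054962158203) [0.57023474 0.04997362] 0.07153324970225103
axis 99.29461295858613
[ 19 111 207] [ 19 109 190] [ 15 157 133]
```

```bash
cat > edge.py <<'E'
from h import *
from scipy.ndimage import map_coordinates
def edgeline(cc,A,B,rng=.012,n=40,trim=.1,ch=None,sign=0):
    """A,B world 3d endpoints of predicted edge, find max gradient along in-plane perpendicular; return world xy pts"""
    A=np.array(A,float);B=np.array(B,float)
    img=cc["pixels"].astype(float); f=ch(img)
    f=cv2.GaussianBlur(f,(0,0),.7)
    d=(B-A)[:2];d/=np.linalg.norm(d);nrm=np.array([-d[1],d[0]])
    off=np.linspace(-rng,rng,61); out=[]
    for t in np.linspace(trim,1-trim,n):
        P=A+(B-A)*t
        W=np.c_[P[0]+off*nrm[0],P[1]+off*nrm[1],np.full(61,P[2])]
        uv=proj(cc,W); v=map_coordinates(f,[uv[:,1],uv[:,0]],order=1)
        g=np.gradient(v); g=np.abs(g) if sign==0 else sign*g
        k=np.argmax(g)
        if 2<k<58: out.append(np.r_[W[k,:2],g[k]])
    P=np.array(out)
    vx,vy,x0,y0=cv2.fitLine(P[:,:2].astype(np.float32),cv2.DIST_HUBER,0,1e-4,1e-4).ravel()
    r=(P[:,:2]-[x0,y0])@[-vy,vx]; ok=abs(r)<.0025
    vx,vy,x0,y0=cv2.fitLine(P[ok,:2].astype(np.float32),cv2.DIST_L2,0,1e-4,1e-4).ravel()
    r=(P[ok,:2]-[x0,y0])@[-vy,vx]
    return np.array([x0,y0]),np.array([vx,vy]),ok.sum(),r.std()
rb=lambda im: im[...,0]-im[...,2]
gr=lambda im: im.sum(-1)/3
def fr(o,yaw):
    y=np.radians(yaw);R=np.array([[np.cos(y),-np.sin(y)],[np.sin(y),np.cos(y)]])
    return lambda x,yy,z: np.r_[R@[x,yy]+o,z]
E
python3 - <<'E'
from edge import *
c=load("pics/top0.pkl"); s=load("pics/scene0.pkl")
G={"top":fr([.5845,.1388],-19.35),"scene":fr([.5867,.1439],-20.97)}
def go(nm,cc,lab,a,b,ch,along,**k):
    w=G[nm]; 
    p,d,n,sd=edgeline(cc,w(*a),w(*b),ch=ch,**k)
    o=w(0,0,0)[:2]; ex=w(1,0,0)[:2]-o; ey=w(0,1,0)[:2]-o
    # position in gauge frame at midpoint
    m=(w(*a)+w(*b))[:2]/2
    q=p+d*((m-p)@d)
    yaw=np.degrees(np.arctan2(d[1],d[0]))
    print(nm,lab,"gx %.1f gy %.1f (pred %s)"%((q-o)@ex*1e3,(q-o)@ey*1e3,(np.array(a)+b)[:2]*500),"dir %.2f"%yaw,"n",n,"sd %.2f"%(sd*1e3))
for nm,cc in (("top",c),("scene",s)):
    for z in (.0,.034):
        for x in (-.055,.055): go(nm,cc,f"base x{x} z{z}",(x,-.135,z),(x,.115,z),rb,1,rng=.009)
        for y in (-.135,.115): go(nm,cc,f"base y{y} z{z}",(-.055,y,z),(.055,y,z),rb,1,rng=.009)
    for x in (-.045,.045): go(nm,cc,f"apron x{x}",(x,-.135,.044),(x,-.075,.044),gr,1,rng=.008)
    go(nm,cc,"apron end",(-.045,-.135,.044),(.045,-.135,.044),gr,1,rng=.008)
E
```

```text
top base x-0.055 z0.0 gx -56.6 gy -10.0 (pred [-55. -10.]) dir 69.86 n 40 sd 0.62
top base x0.055 z0.0 gx 59.3 gy -10.0 (pred [ 55. -10.]) dir 69.99 n 40 sd 0.81
top base y-0.135 z0.0 gx 0.0 gy -135.4 (pred [   0. -135.]) dir -19.21 n 39 sd 0.91
top base y0.115 z0.0 gx 0.6 gy 121.1 (pred [  0. 115.]) dir -25.32 n 13 sd 1.20
top base x-0.055 z0.034 gx -58.0 gy -10.0 (pred [-55. -10.]) dir 69.98 n 40 sd 0.63
top base x0.055 z0.034 gx 55.6 gy -10.0 (pred [ 55. -10.]) dir 70.23 n 40 sd 0.74
top base y-0.135 z0.034 gx 0.0 gy -137.3 (pred [   0. -135.]) dir -19.25 n 39 sd 0.91
top base y0.115 z0.034 gx 0.0 gy 117.1 (pred [  0. 115.]) dir -19.79 n 22 sd 0.93
top apron x-0.045 gx -48.0 gy -105.1 (pred [ -45. -105.]) dir 71.62 n 40 sd 0.71
top apron x0.045 gx 43.5 gy -105.0 (pred [  45. -105.]) dir 70.18 n 39 sd 1.25
top apron end gx -0.0 gy -134.6 (pred [   0. -135.]) dir -19.09 n 39 sd 0.89
scene base x-0.055 z0.0 gx -57.7 gy -10.0 (pred [-55. -10.]) dir 68.54 n 16 sd 1.22
scene base x0.055 z0.0 gx 54.7 gy -10.0 (pred [ 55. -10.]) dir 69.12 n 18 sd 0.86
scene base y-0.135 z0.0 gx -0.1 gy -137.7 (pred [   0. -135.]) dir -23.45 n 14 sd 1.10
scene base y0.115 z0.0 gx 0.0 gy 113.9 (pred [  0. 115.]) dir -20.71 n 40 sd 0.66
scene base x-0.055 z0.034 gx -60.7 gy -10.5 (pred [-55. -10.]) dir 73.83 n 21 sd 1.32Traceback (most recent call last):
  File "<stdin>", line 15, in <module>
  File "<stdin>", line 6, in go
  File "edge.py", line 18, in edgeline
    vx,vy,x0,y0=cv2.fitLine(P[:,:2].astype(np.float32),cv2.DIST_HUBER,0,1e-4,1e-4).ravel()
                            ~^^^^^^
IndexError: too many indices for array: array is 1-dimensional, but 2 were indexed
```

```bash
cat > mv.py <<'E'
import sys,numpy as np
from scipy.spatial.transform import Rotation as Ro
from workcell import bot
o=bot.get_obs(); R=Ro.from_euler("xyz",o["tcp_rot"],degrees=True)
print("t %.2f"%o["time"],"pos",o["ee_pos"].round(4),"rot",o["tcp_rot"].round(2),"F",o["wrist_force"].round(1),"open %.4f"%o["opening"],"q",o["q"].round(1))
for a in sys.argv[1:]:
    x,y,z,yaw=map(float,a.split(","))
    d=R.inv().apply(np.array([x,y,z])-o["ee_pos"])*100
    r=(R.inv()*Ro.from_euler("xyz",[180,0,yaw],degrees=True)).as_rotvec()
    print(a,"t",d.round(2),"a",r.round(4))
E
python3 mv.py .559,.046,.2,99.9 .559,.046,.11,99.9
python3 - <<'E'
from edge import *
c=load("pics/top0.pkl"); s=load("pics/scene0.pkl")
for nm,cc in (("top",c),("scene",s)):
    X=cloud(cc); hsv=cv2.cvtColor(cc["pixels"],cv2.COLOR_RGB2HSV)
    g=(X[...,0]>.5)&(X[...,0]<.62)&(X[...,1]>-.02)&(X[...,1]<.1)&(X[...,2]>.066)&(X[...,2]<.085)&(rb(cc["pixels"].astype(float))>40)
    ys,xs=np.where(g); P=X[g][:,:2]; r=cv2.minAreaRect(P.astype(np.float32)); print(nm,"offcut top",len(P),r)
    Q=np.array([ray(cc,u,v,.074)[:2] for u,v in zip(xs,ys)]); print(cv2.minAreaRect(Q.astype(np.float32)))
    g=(X[...,0]>.4)&(X[...,0]<.52)&(X[...,1]>-.19)&(X[...,1]<-.07)&(X[...,2]>.057)&(X[...,2]<.072)
    ys,xs=np.where(g);Q=np.array([ray(cc,u,v,.064)[:2] for u,v in zip(xs,ys)]); print(nm,"tabtop",cv2.minAreaRect(Q.astype(np.float32)),Q.mean(0))
E
```

```text
t 0.10 pos [0.1702 0.5228 0.2496] rot [-179.93   -0.    161.96] F [ 1.1 -0.5  0.6] open 0.0854 q [72.   5.  10.  95.1  0.  90. ]
.559,.046,.2,99.9 t [-51.73 -33.29   5.  ] a [-1.1000e-03  7.0000e-04  1.0832e+00]
.559,.046,.11,99.9 t [-51.73 -33.28  14.  ] a [-1.1000e-03  7.0000e-04  1.0832e+00]
top offcut top 111 ((0.5578873753547668, 0.04403712600469589), (0.021260520443320274, 0.05352412909269333), 11.240727424621582)
((0.557746946811676, 0.04390505701303482), (0.021438676863908768, 0.053191203624010086), 11.822811126708984)
top tabtop ((0.455078661441803, -0.12779279053211212), (0.0579935759305954, 0.011822717264294624), 87.01715850830078) [ 0.45515207 -0.12831189]
scene offcut top 135 ((0.5614530444145203, 0.04772188141942024), (0.023277031257748604, 0.05469181016087532), 8.609879493713379)
((0.5636472105979919, 0.04815485328435898), (0.02546229027211666, 0.05479055643081665), 8.573275566101074)
scene tabtop ((0.46010372042655945, -0.12088289856910706), (0.06120073050260544, 0.016758276149630547), 85.439208984375) [ 0.45966907 -0.12054891]
```

Run:
```python
from edge import *
c=load("pics/top0.pkl"); s=load("pics/scene0.pkl")
for nm,cc,o in (("top",c,[.454,-.129]),("scene",s,[.458,-.122])):
    X=cloud(cc); hsv=cv2.cvtColor(cc["pixels"],cv2.COLOR_RGB2HSV)
    w=fr(np.array(o),-2.5)
    for lab,a,b in (("-x",(-.035,-.045),(-.035,.045)),("+x",(.035,-.045),(.035,.045)),("-y",(-.035,-.045),(.035,-.045)),("+y",(-.035,.045),(.035,.045))):
        for z in (.0,.009):
            p,d,n,sd=edgeline(cc,w(*a,z),w(*b,z),ch=gr,rng=.012)
            print(nm,lab,z,p.round(4),"dir %.2f"%(np.degrees(np.arctan2(d[1],d[0]))),n,"%.2f"%(sd*1e3))
crop(c,310,200,390,260,9,"pics/tt.png"); crop(s,290,160,350,215,12,"pics/st.png")
```

```text
top -x 0.0 [ 0.421 -0.129] dir 87.44 38 0.70
top -x 0.009 [ 0.4207 -0.129 ] dir 87.44 38 0.68
top +x 0.0 [ 0.4928 -0.1323] dir 85.42 38 1.19
top +x 0.009 [ 0.4919 -0.1308] dir 85.56 38 1.18
top -y 0.0 [ 0.4514 -0.1712] dir -3.90 34 0.60
top -y 0.009 [ 0.4522 -0.1701] dir -3.30 40 1.10
top +y 0.0 [ 0.4569 -0.0804] dir -3.27 32 1.15
top +y 0.009 [ 0.4555 -0.0799] dir -5.03 34 1.37
scene -x 0.0 [ 0.4214 -0.1172] dir -84.58 28 1.25
scene -x 0.009 [ 0.4271 -0.1184] dir -84.89 26 1.32
scene +x 0.0 [ 0.489  -0.1234] dir 87.64 40 0.78
scene +x 0.009 [ 0.4942 -0.1236] dir 87.38 40 0.85
scene -y 0.0 [ 0.4573 -0.1709] dir -2.52 38 0.92
scene -y 0.009 [ 0.4624 -0.1673] dir -1.44 29 0.78
scene +y 0.0 [ 0.4598 -0.0798] dir -2.74 40 0.71
scene +y 0.009 [ 0.46   -0.0764] dir -2.49 40 0.57
```

View pics/tt.png

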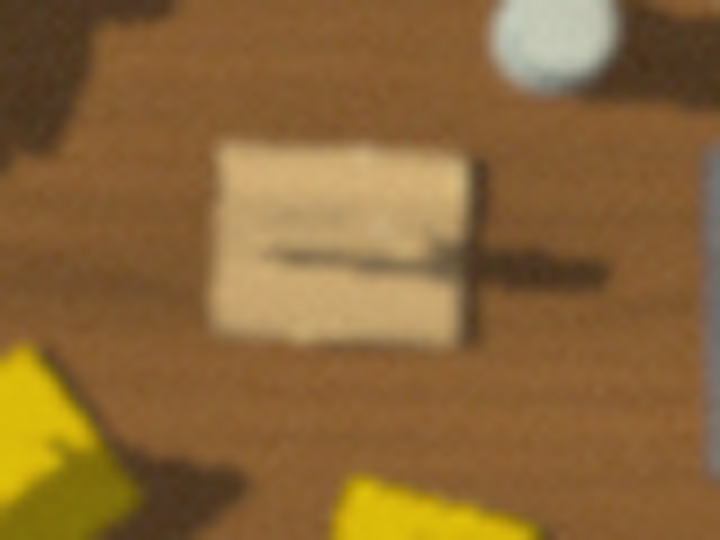

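View pics/st.png

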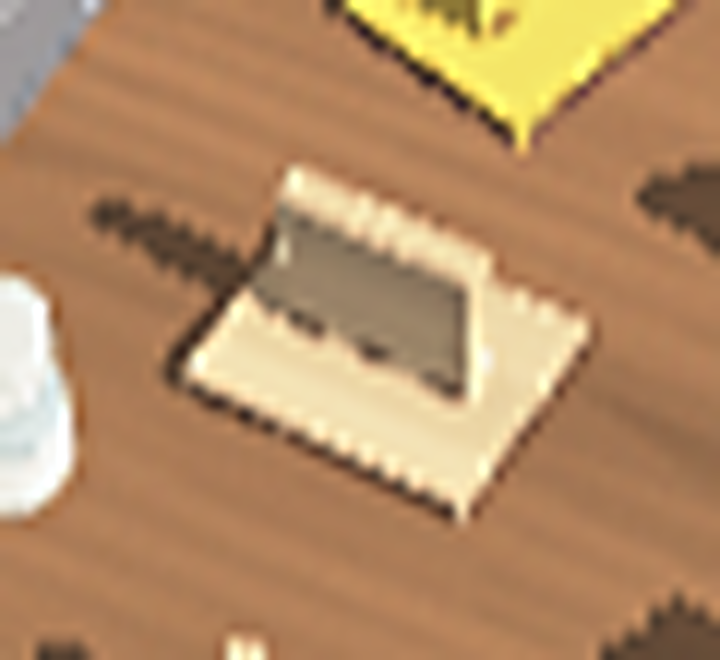

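Call:
play_rows(commands=[{"tx": 0, "ty": 0, "tz": 0}, {"tx": -51.7, "ty": -33.3, "tz": 5, "az": 1.083}, {"tx": -51.7, "ty": -33.3, "tz": 5, "az": 1.083}, {"tx": -51.7, "ty": -33.3, "tz": 5, "az": 1.083}, {"tx": -51.7, "ty": -33.3, "tz": 5, "az": 1.083}, {"tx": -51.7, "ty": -33.3, "tz": 5, "az": 1.083}, {"tx": -51.7, "ty": -33.3, "tz": 5, "az": 1.083}, {"tx": -51.7, "ty": -33.3, "tz": 5, "az": 1.083}, {"tx": -51.7, "ty": -33.3, "tz": 5, "az": 1.083}, {"tx": -51.7, "ty": -33.3, "tz": 5, "az": 1.083}, {"tx": -51.7, "ty": -33.3, "tz": 5, "az": 1.083}, {"tx": -51.7, "ty": -33.3, "tz": 5, "az": 1.083}, {"tx": -51.7, "ty": -33.3, "tz": 5, "az": 1.083}, {"tx": -51.7, "ty": -33.3, "tz": 5, "az": 1.083}, {"tx": -51.7, "ty": -33.3, "tz": 5, "az": 1.083}, {"tx": -51.7, "ty": -33.3, "tz": 5, "az": 1.083}, {"tx": -51.7, "ty": -33.3, "tz": 5, "az": 1.083}], grip=5, newtons=40)

```text
invalid input at $.commands[0]: expected keys tx, ty, tz, ax, ay, az
```

The plain plywood tile with the centred upright tab is at top (348,226) and scene (321,187). The yellow tiles (309,255 and 356,269) and the red one (397,285) are look-alikes. The tiles at (346,175) and (396,186) are the corner and dowel tiles. I'll fetch the offcut first.

Call:
play_rows(commands=[{"tx": -51.7, "ty": -33.2, "tz": 5, "ax": 0, "ay": 0, "az": 1.083}, {"tx": -51.7, "ty": -33.2, "tz": 5, "ax": 0, "ay": 0, "az": 1.083}, {"tx": -51.7, "ty": -33.2, "tz": 5, "ax": 0, "ay": 0, "az": 1.083}, {"tx": -51.7, "ty": -33.2, "tz": 5, "ax": 0, "ay": 0, "az": 1.083}, {"tx": -51.7, "ty": -33.2, "tz": 5, "ax": 0, "ay": 0, "az": 1.083}, {"tx": -51.7, "ty": -33.2, "tz": 5, "ax": 0, "ay": 0, "az": 1.083}, {"tx": -51.7, "ty": -33.2, "tz": 5, "ax": 0, "ay": 0, "az": 1.083}, {"tx": -51.7, "ty": -33.2, "tz": 5, "ax": 0, "ay": 0, "az": 1.083}, {"tx": -51.7, "ty": -33.2, "tz": 5, "ax": 0, "ay": 0, "az": 1.083}, {"tx": -51.7, "ty": -33.2, "tz": 5, "ax": 0, "ay": 0, "az": 1.083}, {"tx": -51.7, "ty": -33.2, "tz": 5, "ax": 0, "ay": 0, "az": 1.083}, {"tx": -51.7, "ty": -33.2, "tz": 5, "ax": 0, "ay": 0, "az": 1.083}, {"tx": -51.7, "ty": -33.2, "tz": 5, "ax": 0, "ay": 0, "az": 1.083}, {"tx": -51.7, "ty": -33.2, "tz": 5, "ax": 0, "ay": 0, "az": 1.083}, {"tx": -51.7, "ty": -33.2, "tz": 5, "ax": 0, "ay": 0, "az": 1.083}, {"tx": -51.7, "ty": -33.2, "tz": 5, "ax": 0, "ay": 0, "az": 1.083}], grip=5, newtons=40)

```text
time: 1.7
ee_pos: [0.5584, 0.0484, 0.2006]
tcp_rot: [180.0, -0.0, 100.0]
wrist_force: [-0.1, 0.2, 0.2]
opening: 0.0498
```

```bash
python3 mv.py .560,.046,.1,100 .560,.046,.067,100
python3 - <<'E'
from h import *
from workcell import viewer
for n in ("top","scene"):
    c=viewer.camera(n); pickle.dump(c,open(f"pics/{n}1.pkl","wb"))
c=load("pics/top1.pkl"); s=load("pics/scene1.pkl")
crop(s,300,130,450,300,4.5,"pics/s1.png");
E
```

```text
t 1.70 pos [0.5584 0.0484 0.2006] rot [ 1.800e+02 -1.000e-02  9.999e+01] F [-0.1  0.2  0.2] open 0.0498 q [ 4.9  5.7  5.3 89.6  0.  85. ]
.560,.046,.1,100 t [-0.26  0.11 10.06] a [ 0.0001 -0.0003 -0.0002]
.560,.046,.067,100 t [-0.26  0.11 13.36] a [ 0.0001 -0.0003 -0.0002]
```

View pics/s1.png

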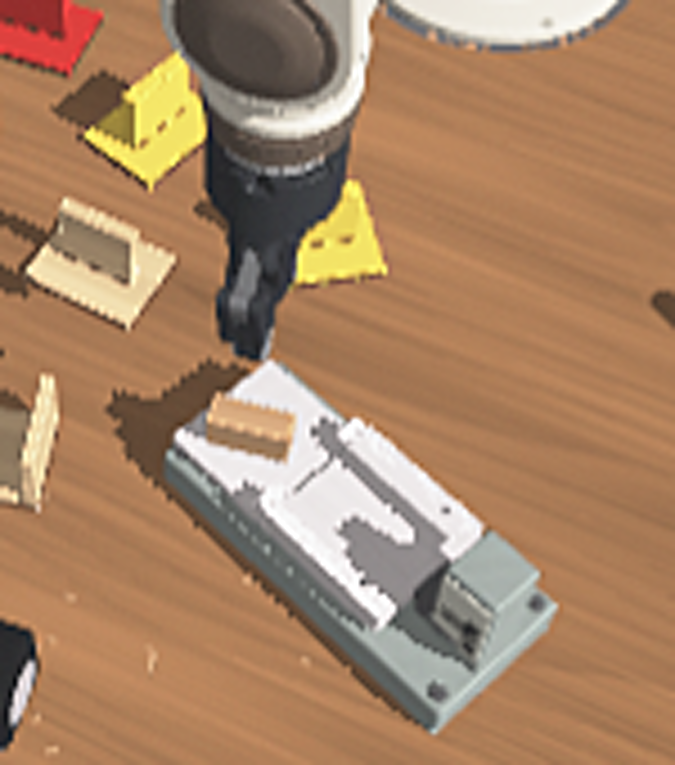

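Call:
play_rows(commands=[{"tx": -0.25, "ty": 0.1, "tz": 5, "ax": 0, "ay": 0, "az": 0}, {"tx": -0.25, "ty": 0.1, "tz": 9, "ax": 0, "ay": 0, "az": 0}, {"tx": -0.25, "ty": 0.1, "tz": 11, "ax": 0, "ay": 0, "az": 0}, {"tx": -0.25, "ty": 0.1, "tz": 12.3, "ax": 0, "ay": 0, "az": 0}, {"tx": -0.25, "ty": 0.1, "tz": 13.3, "ax": 0, "ay": 0, "az": 0}, {"tx": -0.25, "ty": 0.1, "tz": 13.3, "ax": 0, "ay": 0, "az": 0}, {"tx": -0.25, "ty": 0.1, "tz": 13.3, "ax": 0, "ay": 0, "az": 0}, {"tx": -0.25, "ty": 0.1, "tz": 13.3, "ax": 0, "ay": 0, "az": 0}])

```text
time: 2.6
ee_pos: [0.5612, 0.045, 0.0687]
tcp_rot: [179.9, 0.0, 99.9]
wrist_force: [0.2, -0.8, 0.3]
opening: 0.0499
```

Call:
play_rows(commands=[{"tx": 0, "ty": 0, "tz": 0, "ax": 0, "ay": 0, "az": 0}, {"tx": 0, "ty": 0, "tz": 0, "ax": 0, "ay": 0, "az": 0}, {"tx": 0, "ty": 0, "tz": 0, "ax": 0, "ay": 0, "az": 0}, {"tx": 0, "ty": 0, "tz": 0, "ax": 0, "ay": 0, "az": 0}, {"tx": 0, "ty": 0, "tz": 0, "ax": 0, "ay": 0, "az": 0}, {"tx": 0, "ty": 0, "tz": 0, "ax": 0, "ay": 0, "az": 0}, {"tx": 0, "ty": 0, "tz": 0, "ax": 0, "ay": 0, "az": 0}, {"tx": 0, "ty": 0, "tz": 0, "ax": 0, "ay": 0, "az": 0}], grip=1.5, newtons=40)

```text
time: 3.4
ee_pos: [0.561, 0.0449, 0.068]
tcp_rot: [179.9, 0.0, 99.9]
wrist_force: [-0.2, -0.3, 6.6]
opening: 0.0212
```

Call:
play_rows(commands=[{"tx": 0, "ty": 0, "tz": -3, "ax": 0, "ay": 0, "az": 0}, {"tx": 0, "ty": 0, "tz": -7, "ax": 0, "ay": 0, "az": 0}, {"tx": 0, "ty": 0, "tz": -12, "ax": 0, "ay": 0, "az": 0}, {"tx": 0, "ty": 0, "tz": -13, "ax": 0, "ay": 0, "az": 0}, {"tx": 0, "ty": 0, "tz": -13, "ax": 0, "ay": 0, "az": 0}])

```text
time: 3.9
ee_pos: [0.5614, 0.045, 0.1992]
tcp_rot: [179.8, 0.0, 99.9]
wrist_force: [0.6, 0.5, -0.7]
opening: 0.0214
```

```bash
python3 mv.py .431,-.343,.198,90 .431,-.343,.034,90;python3 - <<'E'
from h import *
c=load("pics/top0.pkl")
X=cloud(c);g=(X[...,0]>.34)&(X[...,0]<.52)&(X[...,1]>-.45)&(X[...,1]<-.23)&(X[...,2]>.035)
n,l,st,_=cv2.connectedComponentsWithStats(g.astype(np.uint8),connectivity=8)
ys,xs=np.where(g);Q=np.array([ray(c,u,v,.045)[:2] for u,v in zip(xs,ys)]);print(cv2.minAreaRect(Q.astype(np.float32)),len(Q))
E
```

```text
t 3.90 pos [0.5614 0.045  0.1992] rot [1.798e+02 2.000e-02 9.991e+01] F [ 0.6  0.5 -0.7] open 0.0214 q [ 4.6  5.8  5.3 89.3 -0.  84.7]
.431,-.343,.198,90 t [-35.97 -19.52   0.07] a [0.0036 0.     0.1729]
.431,-.343,.034,90 t [-35.97 -19.58  16.47] a [0.0036 0.     0.1729]
((0.4311957359313965, -0.33394721150398254), (0.11949410289525986, 0.15212604403495789), 0.3827246427536011) 289
```

Call:
play_rows(commands=[{"tx": -35.3, "ty": -19.4, "tz": 0, "ax": 0, "ay": 0, "az": 0.173}, {"tx": -35.3, "ty": -19.4, "tz": 0, "ax": 0, "ay": 0, "az": 0.173}, {"tx": -35.3, "ty": -19.4, "tz": 0, "ax": 0, "ay": 0, "az": 0.173}, {"tx": -35.3, "ty": -19.4, "tz": 0, "ax": 0, "ay": 0, "az": 0.173}, {"tx": -35.3, "ty": -19.4, "tz": 0, "ax": 0, "ay": 0, "az": 0.173}, {"tx": -35.3, "ty": -19.4, "tz": 0, "ax": 0, "ay": 0, "az": 0.173}, {"tx": -35.3, "ty": -19.4, "tz": 0, "ax": 0, "ay": 0, "az": 0.173}, {"tx": -35.3, "ty": -19.4, "tz": 0, "ax": 0, "ay": 0, "az": 0.173}, {"tx": -35.3, "ty": -19.4, "tz": 0, "ax": 0, "ay": 0, "az": 0.173}, {"tx": -35.3, "ty": -19.4, "tz": 0, "ax": 0, "ay": 0, "az": 0.173}, {"tx": -35.3, "ty": -19.4, "tz": 0, "ax": 0, "ay": 0, "az": 0.173}, {"tx": -35.3, "ty": -19.4, "tz": 5, "ax": 0, "ay": 0, "az": 0.173}, {"tx": -35.3, "ty": -19.4, "tz": 9, "ax": 0, "ay": 0, "az": 0.173}, {"tx": -35.3, "ty": -19.4, "tz": 12, "ax": 0, "ay": 0, "az": 0.173}, {"tx": -35.3, "ty": -19.4, "tz": 14, "ax": 0, "ay": 0, "az": 0.173}, {"tx": -35.3, "ty": -19.4, "tz": 15.5, "ax": 0, "ay": 0, "az": 0.173}, {"tx": -35.3, "ty": -19.4, "tz": 16.3, "ax": 0, "ay": 0, "az": 0.173}, {"tx": -35.3, "ty": -19.4, "tz": 16.3, "ax": 0, "ay": 0, "az": 0.173}, {"tx": -35.3, "ty": -19.4, "tz": 16.3, "ax": 0, "ay": 0, "az": 0.173}])

```text
time: 5.8
ee_pos: [0.4308, -0.3363, 0.0352]
tcp_rot: [179.9, 0.0, 90.0]
wrist_force: [0.2, -0.1, 0.3]
opening: 0.0216
```

```bash
python3 mv.py
python3 - <<'E'
from h import *
from workcell import viewer
for n in ("scene",):
    c=viewer.camera(n); pickle.dump(c,open(f"pics/{n}2.pkl","wb"))
s=load("pics/scene2.pkl")
crop(s,220,100,370,220,5,"pics/s2.png");
E
```

```text
t 5.80 pos [ 0.4308 -0.3363  0.0352] rot [1.7994e+02 4.0000e-02 9.0030e+01] F [ 0.2 -0.1  0.3] open 0.0216 q [-38.    5.9 -12.8  71.2   0.   52. ]
```

View pics/s2.png

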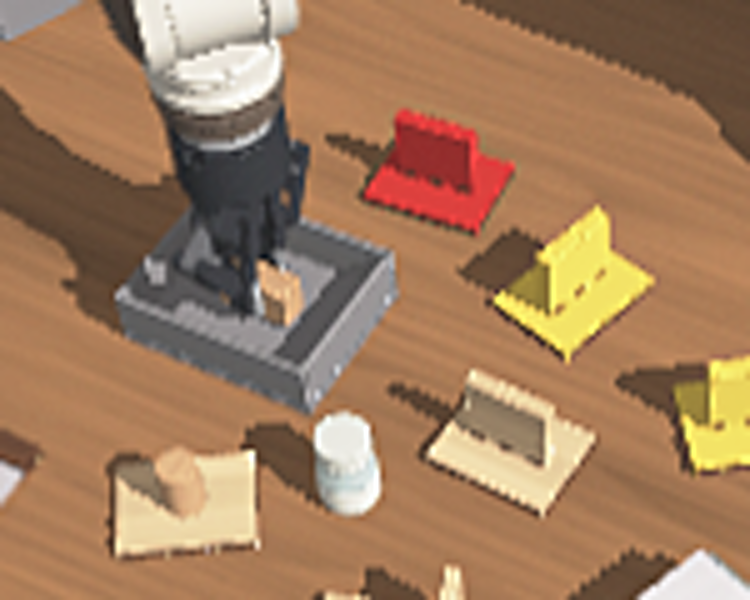

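Call:
play_rows(commands=[{"tx": 0, "ty": 0, "tz": 0.3, "ax": 0, "ay": 0, "az": 0}, {"tx": 0, "ty": 0, "tz": 0.45, "ax": 0, "ay": 0, "az": 0}, {"tx": 0, "ty": 0, "tz": 0.45, "ax": 0, "ay": 0, "az": 0}, {"tx": 0, "ty": 0, "tz": 0.45, "ax": 0, "ay": 0, "az": 0}])

```text
time: 6.25
ee_pos: [0.4301, -0.3363, 0.0299]
tcp_rot: [180.0, 0.0, 90.0]
wrist_force: [-0.7, 0.1, -1.3]
opening: 0.0211
```

Call:
play_rows(commands=[{"tx": 0, "ty": 0, "tz": 0, "ax": 0, "ay": 0, "az": 0}, {"tx": 0, "ty": 0, "tz": 0, "ax": 0, "ay": 0, "az": 0}, {"tx": 0, "ty": 0, "tz": 0, "ax": 0, "ay": 0, "az": 0}, {"tx": 0, "ty": 0, "tz": 0, "ax": 0, "ay": 0, "az": 0}, {"tx": 0, "ty": 0, "tz": 0, "ax": 0, "ay": 0, "az": 0}, {"tx": 0, "ty": 0, "tz": -3, "ax": 0, "ay": 0, "az": 0}, {"tx": 0, "ty": 0, "tz": -8, "ax": 0, "ay": 0, "az": 0}, {"tx": 0, "ty": 0, "tz": -13, "ax": 0, "ay": 0, "az": 0}, {"tx": 0, "ty": 0, "tz": -15, "ax": 0, "ay": 0, "az": 0}, {"tx": 0, "ty": 0, "tz": -15, "ax": 0, "ay": 0, "az": 0}, {"tx": 0, "ty": 0, "tz": -15, "ax": 0, "ay": 0, "az": 0}], grip=4)

```text
time: 7.35
ee_pos: [0.4302, -0.3362, 0.1795]
tcp_rot: [180.0, 0.0, 90.0]
wrist_force: [0.1, 0.8, 0.0]
opening: 0.0399
```

```bash
python3 mv.py .457,-.124,.18,87.2
python3 - <<'E'
from h import *
from workcell import viewer
for n in ("scene",):
    c=viewer.camera(n); pickle.dump(c,open(f"pics/{n}3.pkl","wb"))
s=load("pics/scene3.pkl")
crop(s,220,100,370,220,5,"pics/s3.png");
E
```

```text
t 7.35 pos [ 0.4302 -0.3362  0.1795] rot [1.7999e+02 1.0000e-02 9.0000e+01] F [0.1 0.8 0. ] open 0.0399 q [-38.    3.5   0.7  87.2  -0.   52. ]
.457,-.124,.18,87.2 t [21.22  2.68 -0.05] a [0.0002 0.0001 0.0489]
```

View pics/s3.png

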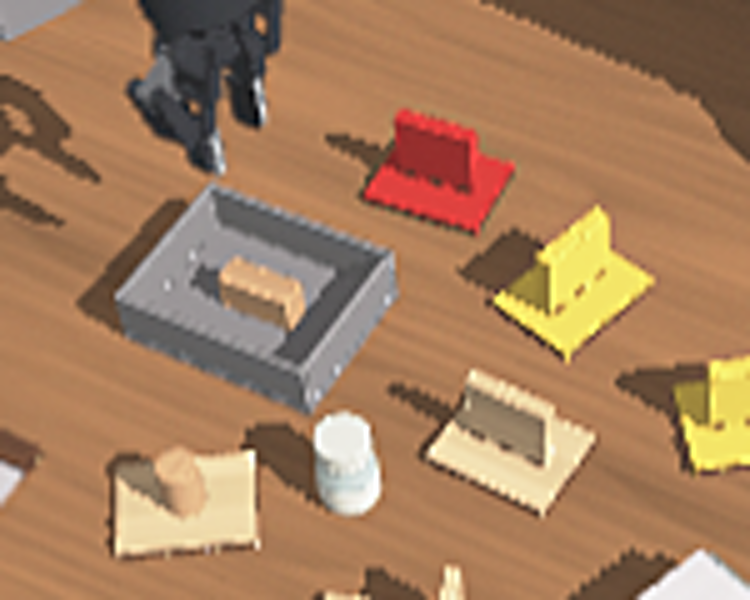

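The offcut is lying in the tray, at crop (262,290). Next is the tile.

Call:
play_rows(commands=[{"tx": 21.2, "ty": 2.7, "tz": 0, "ax": 0, "ay": 0, "az": 0.049}, {"tx": 21.2, "ty": 2.7, "tz": 0, "ax": 0, "ay": 0, "az": 0.049}, {"tx": 21.2, "ty": 2.7, "tz": 0, "ax": 0, "ay": 0, "az": 0.049}, {"tx": 21.2, "ty": 2.7, "tz": 0, "ax": 0, "ay": 0, "az": 0.049}, {"tx": 21.2, "ty": 2.7, "tz": 0, "ax": 0, "ay": 0, "az": 0.049}, {"tx": 21.2, "ty": 2.7, "tz": 0, "ax": 0, "ay": 0, "az": 0.049}, {"tx": 21.2, "ty": 2.7, "tz": 0, "ax": 0, "ay": 0, "az": 0.049}, {"tx": 21.2, "ty": 2.7, "tz": 0, "ax": 0, "ay": 0, "az": 0.049}])

```text
time: 8.2
ee_pos: [0.4569, -0.1253, 0.1791]
tcp_rot: [-179.9, 0.0, 87.1]
wrist_force: [0.1, -0.4, -0.4]
opening: 0.0402
```

```bash
python3 mv.py .457,-.124,.044,87.2
python3 - <<'E'
from h import *
from workcell import viewer
for n in ("top","scene"):
    c=viewer.camera(n); pickle.dump(c,open(f"pics/{n}4.pkl","wb"))
    X=cloud(c); rbm=(c["pixels"][...,0].astype(int)-c["pixels"][...,2])>40
    g=(X[...,0]>.38)&(X[...,0]<.48)&(X[...,1]>-.39)&(X[...,1]<-.28)&rbm&(X[...,2]<.05)&(X[...,2]>.026)
    ys,xs=np.where(g);Q=np.array([ray(c,u,v,.035)[:2] for u,v in zip(xs,ys)]);print(n,"offcut expected .430,-.336ish",cv2.minAreaRect(Q.astype(np.float32)),len(Q))
crop(load("pics/scene4.pkl"),270,120,370,220,6,"pics/s4.png");
E
```

```text
t 8.20 pos [ 0.4569 -0.1253  0.1791] rot [-179.94    0.     87.12] F [ 0.1 -0.4 -0.4] open 0.0402 q [-15.3  -6.3  -8.9  87.4  -0.   77.6]
.457,-.124,.044,87.2 t [ 0.13  0.02 13.51] a [-0.001   0.     -0.0014]
top offcut expected .430,-.336ish ((0.4280277490615845, -0.33331260085105896), (0.01624182052910328, 0.05551150441169739), 0.34595704078674316) 94
scene offcut expected .430,-.336ish ((0.4362884759902954, -0.3298799395561218), (0.027496205642819405, 0.05682317912578583), 0.3956502377986908) 94
```

View pics/s4.png

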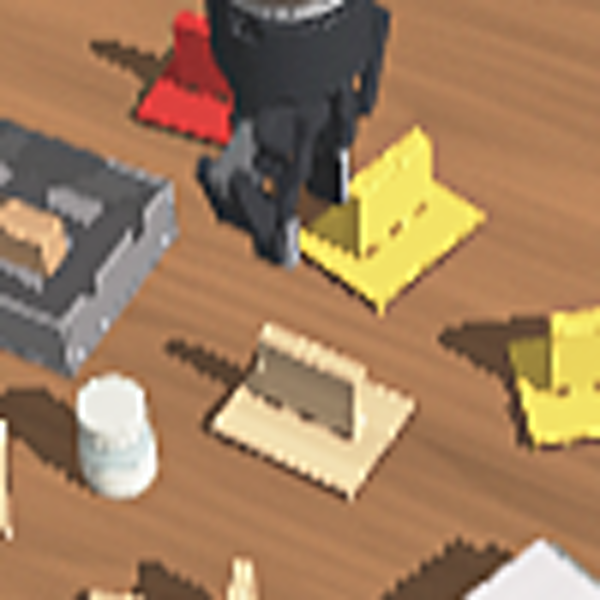

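Call:
play_rows(commands=[{"tx": 0.1, "ty": 0, "tz": 4, "ax": 0, "ay": 0, "az": 0}, {"tx": 0.1, "ty": 0, "tz": 8, "ax": 0, "ay": 0, "az": 0}, {"tx": 0.1, "ty": 0, "tz": 11, "ax": 0, "ay": 0, "az": 0}, {"tx": 0.1, "ty": 0, "tz": 12.7, "ax": 0, "ay": 0, "az": 0}, {"tx": 0.1, "ty": 0, "tz": 13.5, "ax": 0, "ay": 0, "az": 0}, {"tx": 0.1, "ty": 0, "tz": 13.5, "ax": 0, "ay": 0, "az": 0}, {"tx": 0.1, "ty": 0, "tz": 13.5, "ax": 0, "ay": 0, "az": 0}])

```text
time: 9.0
ee_pos: [0.4577, -0.1237, 0.0457]
tcp_rot: [179.9, 0.0, 87.2]
wrist_force: [-0.3, 0.3, 0.6]
opening: 0.0403
```

Call:
play_rows(commands=[{"tx": 0, "ty": 0, "tz": 0, "ax": 0, "ay": 0, "az": 0}, {"tx": 0, "ty": 0, "tz": 0, "ax": 0, "ay": 0, "az": 0}, {"tx": 0, "ty": 0, "tz": 0, "ax": 0, "ay": 0, "az": 0}, {"tx": 0, "ty": 0, "tz": 0, "ax": 0, "ay": 0, "az": 0}, {"tx": 0, "ty": 0, "tz": 0, "ax": 0, "ay": 0, "az": 0}, {"tx": 0, "ty": 0, "tz": 0, "ax": 0, "ay": 0, "az": 0}, {"tx": 0, "ty": 0, "tz": 0, "ax": 0, "ay": 0, "az": 0}, {"tx": 0, "ty": 0, "tz": 0, "ax": 0, "ay": 0, "az": 0}, {"tx": 0, "ty": 0, "tz": 0, "ax": 0, "ay": 0, "az": 0}], grip=0.5, newtons=60)

```text
time: 9.9
ee_pos: [0.458, -0.1234, 0.0459]
tcp_rot: [179.9, 0.0, 87.2]
wrist_force: [-0.1, 0.4, 6.5]
opening: 0.0114
```

Call:
play_rows(commands=[{"tx": 0, "ty": 0, "tz": -3, "ax": 0, "ay": 0, "az": 0}, {"tx": 0, "ty": 0, "tz": -7, "ax": 0, "ay": 0, "az": 0}, {"tx": 0, "ty": 0, "tz": -11, "ax": 0, "ay": 0, "az": 0}, {"tx": 0, "ty": 0, "tz": -14, "ax": 0, "ay": 0, "az": 0}, {"tx": 0, "ty": 0, "tz": -14, "ax": 0, "ay": 0, "az": 0}, {"tx": 0, "ty": 0, "tz": -14, "ax": 0, "ay": 0, "az": 0}])

```text
time: 10.5
ee_pos: [0.4575, -0.1232, 0.1849]
tcp_rot: [180.0, 0.0, 87.2]
wrist_force: [-0.7, 0.3, -2.6]
opening: 0.0113
```

```bash
python3 mv.py .5456,.0336,.185,69.8
```

```text
t 10.50 pos [ 0.4575 -0.1232  0.1849] rot [1.7995e+02 1.0000e-02 8.7200e+01] F [-0.7  0.3 -2.6] open 0.0113 q [-15.1  -6.3  -8.4  87.9   0.   77.7]
.5456,.0336,.185,69.8 t [16.09  8.04 -0.  ] a [0.0009 0.     0.3037]
```

Call:
play_rows(commands=[{"tx": 4, "ty": 2, "tz": 0, "ax": 0, "ay": 0, "az": 0.07}, {"tx": 8, "ty": 4, "tz": 0, "ax": 0, "ay": 0, "az": 0.15}, {"tx": 12, "ty": 6, "tz": 0, "ax": 0, "ay": 0, "az": 0.22}, {"tx": 16.1, "ty": 8, "tz": 0, "ax": 0, "ay": 0, "az": 0.304}, {"tx": 16.1, "ty": 8, "tz": 0, "ax": 0, "ay": 0, "az": 0.304}, {"tx": 16.1, "ty": 8, "tz": 0, "ax": 0, "ay": 0, "az": 0.304}, {"tx": 16.1, "ty": 8, "tz": 0, "ax": 0, "ay": 0, "az": 0.304}, {"tx": 16.1, "ty": 8, "tz": 4, "ax": 0, "ay": 0, "az": 0.304}, {"tx": 16.1, "ty": 8, "tz": 7, "ax": 0, "ay": 0, "az": 0.304}, {"tx": 16.1, "ty": 8, "tz": 8, "ax": 0, "ay": 0, "az": 0.304}, {"tx": 16.1, "ty": 8, "tz": 8, "ax": 0, "ay": 0, "az": 0.304}, {"tx": 16.1, "ty": 8, "tz": 8, "ax": 0, "ay": 0, "az": 0.304}])

```text
time: 11.7
ee_pos: [0.5454, 0.0331, 0.1063]
tcp_rot: [179.9, -0.0, 69.7]
wrist_force: [0.4, 0.3, -0.9]
opening: 0.0112
```

```bash
python3 mv.py
python3 - <<'E'
from h import *
from workcell import viewer
for n in ("top","scene"):
    c=viewer.camera(n); pickle.dump(c,open(f"pics/{n}5.pkl","wb"))
crop(load("pics/scene5.pkl"),305,150,435,300,5,"pics/s5.png");crop(load("pics/top5.pkl"),222,145,352,240,6,"pics/t5.png")
E
```

```text
t 11.70 pos [0.5454 0.0331 0.1063] rot [ 1.7992e+02 -3.0000e-02  6.9730e+01] F [ 0.4  0.3 -0.9] open 0.0112 q [  3.5   4.   -6.9  79.   -0.  113.7]
```

View pics/s5.png

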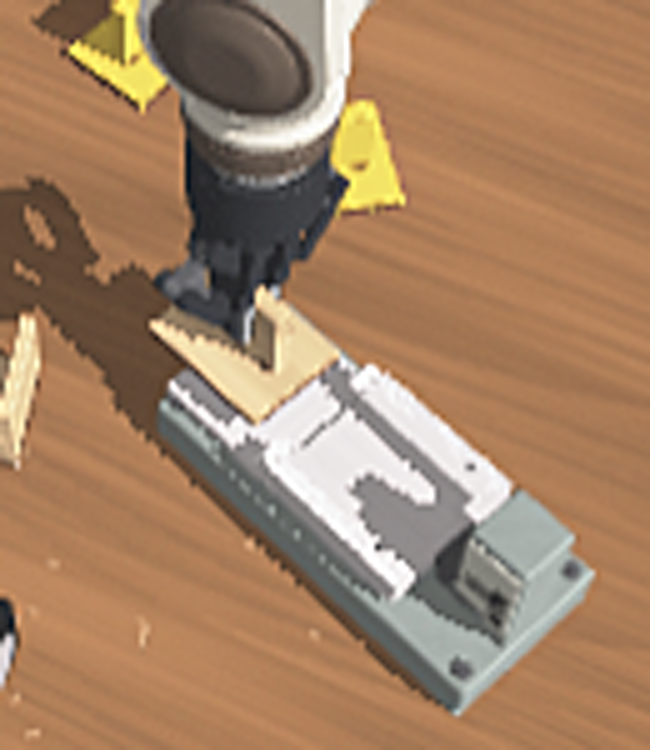

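View pics/t5.png

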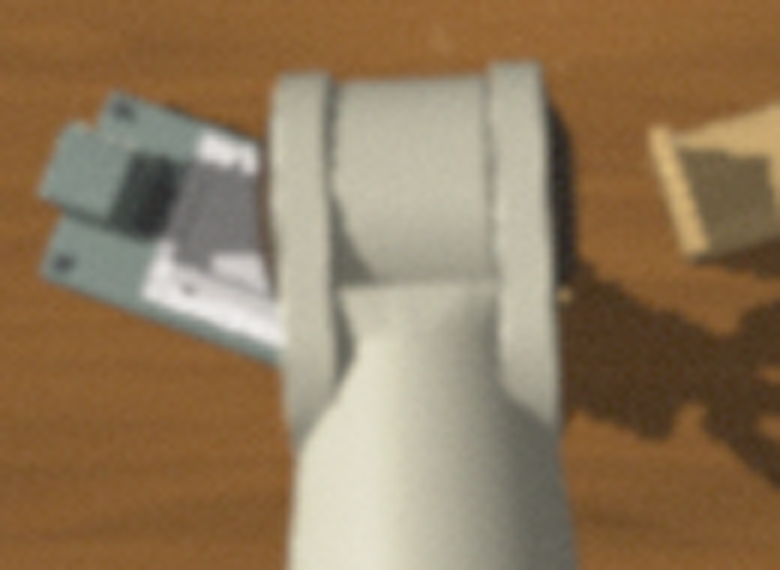

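Run:
```python
from edge import *
s=load("pics/scene5.pkl")
w=fr(np.array([.5454,.0331])+[.001,.002],-20.2)
for lab,a,b,tr in (("+x",(.035,-.045),(.035,.045),.1),("+y",(-.035,.045),(.035,.045),.1)):
  for z in (.0603,.0693):
    for ch,cn in ((gr,"gr"),(rb,"rb")):
        p,d,n,sd=edgeline(s,w(*a,z),w(*b,z),ch=ch,rng=.012)
        o=w(0,0,0)[:2];ex=w(1,0,0)[:2]-o; ey=w(0,1,0)[:2]-o
        print(lab,z,cn,"gx %.1f gy %.1f"%((p-o)@ex*1e3,(p-o)@ey*1e3),"dir %.2f"%(np.degrees(np.arctan2(d[1],d[0]))),n,"%.2f"%(sd*1e3))
g=fr(np.array([.5867,.1439]),-20.8)
# lip outer edge +x at z .063, lines in scene0
s0=load("pics/scene0.pkl")
for x in (.037,.041,.045):
    p,d,n,sd=edgeline(s0,g(x,-.05,.063),g(x,.05,.063),ch=gr,rng=.012)
    o=g(0,0,0)[:2];ex=g(1,0,0)[:2]-o; ey=g(0,1,0)[:2]-o
    print("lip",x,"gx %.1f"%((p-o)@ex*1e3),"dir %.2f"%(np.degrees(np.arctan2(d[1],d[0]))),n,"%.2f"%(sd*1e3))
for x in (-.041,-.025,.025):
    p,d,n,sd=edgeline(s0,g(x,-.05,.063),g(x,.05,.063),ch=gr,rng=.008)
    print("lip",x,"gx %.1f"%((p-o)@ex*1e3),"dir %.2f"%(np.degrees(np.arctan2(d[1],d[0]))),n,"%.2f"%(sd*1e3))
```

```text
+x 0.0603 gr gx 31.4 gy -3.4 dir 70.23 36 0.60
+x 0.0603 rb gx 32.5 gy 0.0 dir 68.62 40 0.67
+x 0.0693 gr gx 35.3 gy -0.9 dir 70.56 39 0.61
+x 0.0693 rb gx 36.3 gy -0.0 dir 68.97 40 0.68
+y 0.0603 gr gx 1.2 gy 43.9 dir -16.42 37 1.10
+y 0.0603 rb gx -0.0 gy 43.3 dir -20.86 40 0.54
+y 0.0693 gr gx 0.6 gy 47.0 dir -16.01 38 1.11
+y 0.0693 rb gx 0.0 gy 46.8 dir -20.49 40 0.53
lip 0.037 gx 47.5 dir 69.35 18 0.40
lip 0.041 gx 47.9 dir 68.79 36 0.53
lip 0.045 gx 47.9 dir 68.79 36 0.53
lip -0.041 gx -47.5 dir 69.96 29 0.49
lip -0.025 gx -24.6 dir 69.36 40 0.66
lip 0.025 gx 27.2 dir 57.31 12 0.88
```

Call:
play_rows(commands=[{"tx": 0, "ty": -0.03, "tz": 0.7, "ax": 0, "ay": 0, "az": 0}, {"tx": 0, "ty": -0.03, "tz": 1.2, "ax": 0, "ay": 0, "az": 0}, {"tx": 0, "ty": -0.03, "tz": 1.35, "ax": 0, "ay": 0, "az": 0}, {"tx": 0, "ty": -0.03, "tz": 1.35, "ax": 0, "ay": 0, "az": 0}, {"tx": 0.5, "ty": -0.03, "tz": 1.35, "ax": 0, "ay": 0, "az": 0}, {"tx": 1, "ty": -0.03, "tz": 1.35, "ax": 0, "ay": 0, "az": 0}, {"tx": 1.5, "ty": -0.03, "tz": 1.35, "ax": 0, "ay": 0, "az": 0}, {"tx": 1.5, "ty": -0.03, "tz": 1.35, "ax": 0, "ay": 0, "az": 0}])

```text
time: 12.6
ee_pos: [0.5502, 0.0486, 0.0913]
tcp_rot: [180.0, -0.0, 69.8]
wrist_force: [-0.7, -0.4, -0.4]
opening: 0.0119
```

```bash
python3 mv.py
python3 - <<'E'
from h import *
from workcell import viewer
c=viewer.camera("scene"); pickle.dump(c,open(f"pics/scene6.pkl","wb"))
crop(c,325,190,425,285,8,"pics/s6.png")
E
```

```text
t 12.60 pos [0.5502 0.0486 0.0913] rot [ 1.7999e+02 -1.0000e-02  6.9820e+01] F [-0.7 -0.4 -0.4] open 0.0119 q [  5.    5.2  -7.3  77.5   0.  115.2]
```

View pics/s6.png

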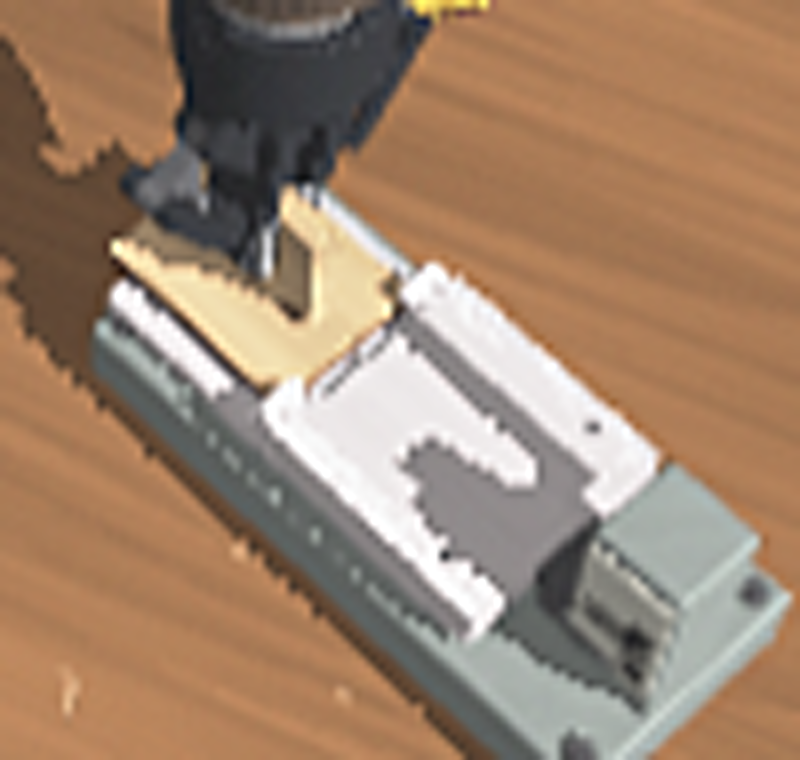

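Call:
play_rows(commands=[{"tx": 0, "ty": 0, "tz": -0.1, "ax": 0, "ay": 0, "az": 0}, {"tx": 0.4, "ty": 0, "tz": -0.1, "ax": 0, "ay": 0, "az": 0}, {"tx": 0.8, "ty": 0, "tz": -0.1, "ax": 0, "ay": 0, "az": 0}, {"tx": 1.2, "ty": 0, "tz": -0.1, "ax": 0, "ay": 0, "az": 0}, {"tx": 1.6, "ty": 0, "tz": -0.1, "ax": 0, "ay": 0, "az": 0}, {"tx": 2, "ty": 0, "tz": -0.1, "ax": 0, "ay": 0, "az": 0}, {"tx": 2, "ty": 0, "tz": -0.1, "ax": 0, "ay": 0, "az": 0}])

```text
time: 13.35
ee_pos: [0.557, 0.0671, 0.0922]
tcp_rot: [180.0, -0.0, 69.8]
wrist_force: [0.9, -0.5, -1.0]
opening: 0.0111
```

Call:
play_rows(commands=[{"tx": 0.4, "ty": 0, "tz": 0, "ax": 0, "ay": 0, "az": 0}, {"tx": 0.8, "ty": 0, "tz": 0, "ax": 0, "ay": 0, "az": 0}, {"tx": 1.2, "ty": 0, "tz": 0, "ax": 0, "ay": 0, "az": 0}, {"tx": 1.6, "ty": 0, "tz": 0, "ax": 0, "ay": 0, "az": 0}, {"tx": 2, "ty": 0, "tz": 0, "ax": 0, "ay": 0, "az": 0}, {"tx": 2, "ty": 0, "tz": 0, "ax": 0, "ay": 0, "az": 0}])

```text
time: 13.95
ee_pos: [0.5639, 0.0859, 0.0922]
tcp_rot: [-180.0, -0.0, 69.8]
wrist_force: [-1.1, 1.3, -1.3]
opening: 0.0115
```

Call:
play_rows(commands=[{"tx": 0.5, "ty": 0, "tz": 0, "ax": 0, "ay": 0, "az": 0}, {"tx": 1, "ty": 0, "tz": 0, "ax": 0, "ay": 0, "az": 0}, {"tx": 1.5, "ty": 0, "tz": 0, "ax": 0, "ay": 0, "az": 0}, {"tx": 2, "ty": 0, "tz": 0, "ax": 0, "ay": 0, "az": 0}, {"tx": 2.5, "ty": 0, "tz": 0, "ax": 0, "ay": 0, "az": 0}, {"tx": 3, "ty": 0, "tz": 0, "ax": 0, "ay": 0, "az": 0}, {"tx": 3.5, "ty": 0, "tz": 0, "ax": 0, "ay": 0, "az": 0}, {"tx": 4, "ty": 0, "tz": 0, "ax": 0, "ay": 0, "az": 0}, {"tx": 4, "ty": 0, "tz": 0, "ax": 0, "ay": 0, "az": 0}])

```text
time: 14.85
ee_pos: [0.5777, 0.1235, 0.0922]
tcp_rot: [-180.0, -0.0, 69.8]
wrist_force: [-0.9, -0.4, -0.9]
opening: 0.0113
```

```bash
python3 mv.py
python3 - <<'E'
from h import *
from workcell import viewer
c=viewer.camera("scene"); pickle.dump(c,open(f"pics/scene7.pkl","wb"))
crop(c,325,190,425,285,8,"pics/s7.png")
E
```

```text
t 14.85 pos [0.5777 0.1235 0.0922] rot [-180.     -0.     69.81] F [-0.9 -0.4 -0.9] open 0.0113 q [ 12.1  10.4  -1.4  78.2   0.  122.3]
```

View pics/s7.png

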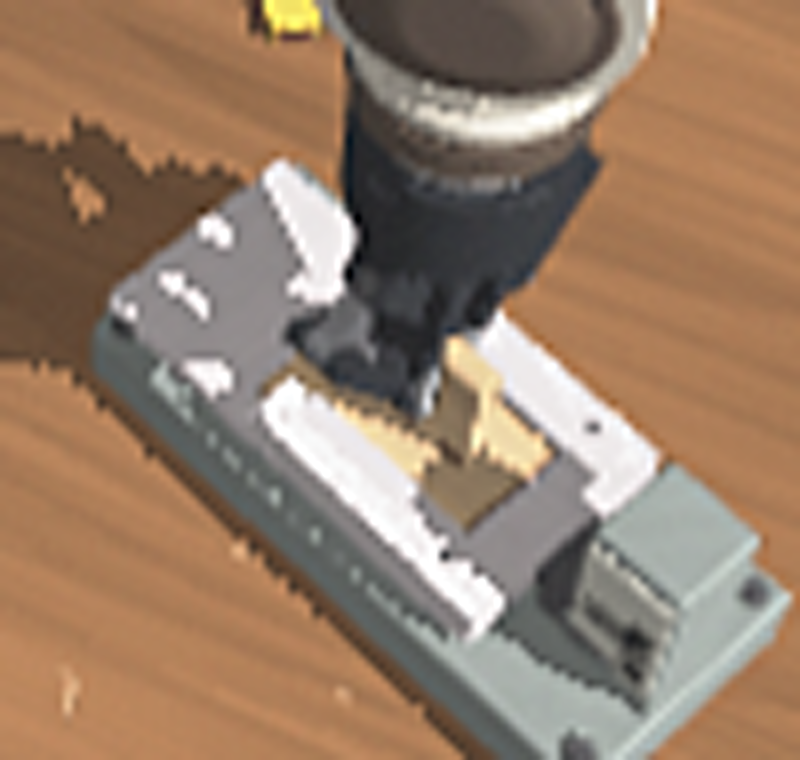

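Call:
play_rows(commands=[{"tx": 0.4, "ty": 0, "tz": 0, "ax": 0, "ay": 0, "az": 0}, {"tx": 0.8, "ty": 0, "tz": 0, "ax": 0, "ay": 0, "az": 0}, {"tx": 1.1, "ty": 0, "tz": 0, "ax": 0, "ay": 0, "az": 0}, {"tx": 1.3, "ty": 0, "tz": 0, "ax": 0, "ay": 0, "az": 0}, {"tx": 1.3, "ty": 0, "tz": 0, "ax": 0, "ay": 0, "az": 0}])

```text
time: 15.4
ee_pos: [0.5821, 0.1354, 0.0923]
tcp_rot: [-180.0, 0.0, 69.8]
wrist_force: [-0.2, -0.1, -0.8]
opening: 0.0114
```

Call:
play_rows(commands=[{"tx": 0.1, "ty": 0, "tz": 0, "ax": 0, "ay": 0, "az": 0}, {"tx": 0.2, "ty": 0, "tz": 0, "ax": 0, "ay": 0, "az": 0}, {"tx": 0.2, "ty": 0, "tz": 0, "ax": 0, "ay": 0, "az": 0}])

```text
time: 15.7
ee_pos: [0.5828, 0.137, 0.0923]
tcp_rot: [180.0, -0.0, 69.8]
wrist_force: [0.8, -0.3, -0.4]
opening: 0.0112
```

Call:
play_rows(commands=[{"tx": 0.1, "ty": 0, "tz": 0, "ax": 0, "ay": 0, "az": 0}, {"tx": 0.2, "ty": 0, "tz": 0, "ax": 0, "ay": 0, "az": 0}, {"tx": 0.2, "ty": 0, "tz": 0, "ax": 0, "ay": 0, "az": 0}])

```text
time: 16.0
ee_pos: [0.5835, 0.139, 0.0923]
tcp_rot: [180.0, -0.0, 69.8]
wrist_force: [0.2, 0.3, -1.0]
opening: 0.0113
```

Call:
play_rows(commands=[{"tx": 0.1, "ty": 0, "tz": 0, "ax": 0, "ay": 0, "az": 0}, {"tx": 0.2, "ty": 0, "tz": 0, "ax": 0, "ay": 0, "az": 0}, {"tx": 0.2, "ty": 0, "tz": 0, "ax": 0, "ay": 0, "az": 0}])

```text
time: 16.3
ee_pos: [0.5842, 0.1409, 0.0922]
tcp_rot: [-180.0, 0.0, 69.8]
wrist_force: [-0.1, 0.0, -1.2]
opening: 0.0112
```

Call:
play_rows(commands=[{"tx": 0.1, "ty": 0, "tz": 0, "ax": 0, "ay": 0, "az": 0}, {"tx": 0.1, "ty": 0, "tz": 0, "ax": 0, "ay": 0, "az": 0}])

```text
time: 16.5
ee_pos: [0.5845, 0.1418, 0.0923]
tcp_rot: [-180.0, -0.0, 69.8]
wrist_force: [0.1, -1.3, 0.2]
opening: 0.0112
```

Call:
play_rows(commands=[{"tx": 0.1, "ty": 0, "tz": 0, "ax": 0, "ay": 0, "az": 0}, {"tx": 0.1, "ty": 0, "tz": 0, "ax": 0, "ay": 0, "az": 0}])

```text
time: 16.7
ee_pos: [0.5849, 0.1427, 0.0923]
tcp_rot: [-180.0, -0.0, 69.8]
wrist_force: [0.4, -0.5, -1.4]
opening: 0.0113
```

Call:
play_rows(commands=[{"tx": 0.1, "ty": 0, "tz": 0, "ax": 0, "ay": 0, "az": 0}, {"tx": 0.1, "ty": 0, "tz": 0, "ax": 0, "ay": 0, "az": 0}])

```text
time: 16.9
ee_pos: [0.5849, 0.143, 0.0923]
tcp_rot: [180.0, 0.1, 69.8]
wrist_force: [-2.2, -4.9, 1.1]
opening: 0.0112
```

Call:
play_rows(commands=[{"tx": 0.1, "ty": 0, "tz": 0, "ax": 0, "ay": 0, "az": 0}, {"tx": 0.1, "ty": 0, "tz": 0, "ax": 0, "ay": 0, "az": 0}])

```text
time: 17.1
ee_pos: [0.585, 0.1431, 0.0924]
tcp_rot: [180.0, 0.2, 69.7]
wrist_force: [-4.5, -8.6, 3.6]
opening: 0.0113
```

```bash
python3 mv.py
python3 - <<'E'
from h import *
from workcell import viewer
c=viewer.camera("scene"); pickle.dump(c,open(f"pics/scene8.pkl","wb"))
crop(c,345,210,425,285,10,"pics/s8.png")
E
```

```text
t 17.10 pos [0.585  0.1431 0.0924] rot [180.     0.18  69.72] F [-4.5 -8.6  3.6] open 0.0113 q [ 1.380e+01  1.200e+01  5.000e-01  7.860e+01 -1.000e-01  1.241e+02]
```

View pics/s8.png

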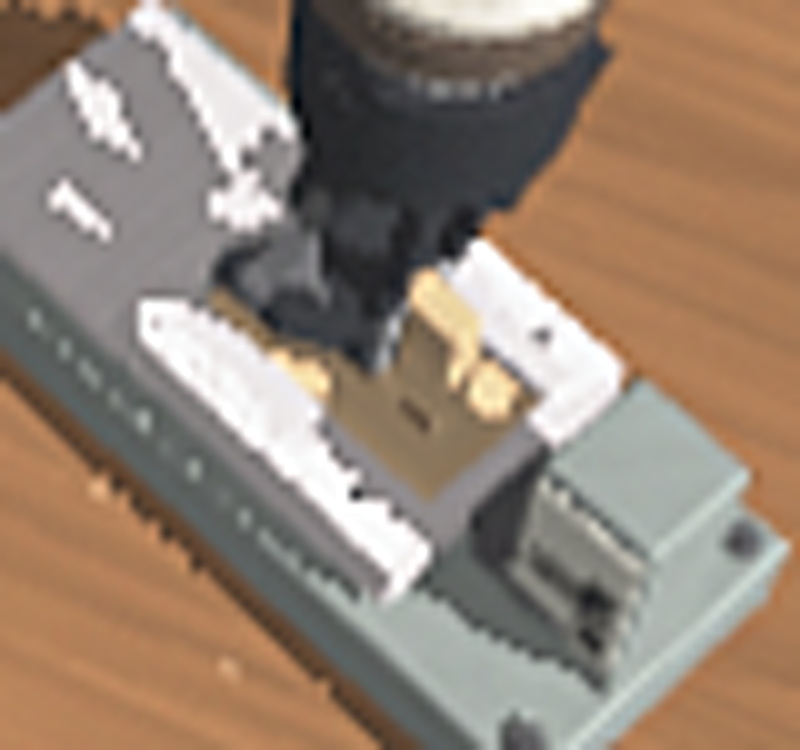

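Run:
```python
from h import *
from edge import fr
s=load("pics/scene8.pkl"); g=fr(np.array([.5867,.1439]),-20.8)
gi=lambda P:((P-g(0,0,0)[:2])@(g(1,0,0)-g(0,0,0))[:2]*1e3,(P-g(0,0,0)[:2])@(g(0,1,0)-g(0,0,0))[:2]*1e3)
for U,V in ((430,500),(528,415),(485,455)):
    print(np.round(gi(ray(s,(U+.5)/10-.5+345,(V+.5)/10-.5+210,.0555)[:2]),1))
for U,V in ((390,595),(430,550),(545,445),(620,375)):
    print("lip end",np.round(gi(ray(s,(U+.5)/10-.5+345,(V+.5)/10-.5+210,.063)[:2]),1))
```

```text
[19.6 42.1]
[-20.  42.]
[-1.9 42.7]
lip end [51.6 57. ]
lip end [33.8 54.8]
lip end [-13.1  53.7]
lip end [-44.9  52.7]
```

Run:
```python
from h import *
from edge import fr
s=load("pics/scene0.pkl");c=load("pics/top0.pkl"); g=fr(np.array([.5867,.1439]),-20.8)
gi=lambda P,g:np.round(((P-g(0,0,0)[:2])@(g(1,0,0)-g(0,0,0))[:2]*1e3,(P-g(0,0,0)[:2])@(g(0,1,0)-g(0,0,0))[:2]*1e3),1)
S=lambda U,V,z:gi(ray(s,(U+.5)/7-.5+325,(V+.5)/7-.5+200,z)[:2],g)
print("scene floor start",S(285,274,.045),S(338,228,.045)); print("lip entry",S(350,190,.063),S(385,162,.063),S(232,285,.063),S(262,268,.063),"lip end",S(410,490,.063),S(440,462,.063),S(580,330,.063))
gt=fr(np.array([.5845,.1395]),-20)
T=lambda U,V,z:gi(ray(c,(U+.5)/8-.5+222,(V+.5)/8-.5+155,z)[:2],gt)
print("top floor start",T(470,335,.045),T(497,245,.045),"lip end",T(190,310,.063),T(268,95,.063),"entry",T(445,400,.063),T(518,190,.063))
```

```text
scene floor start [ 15.1 -50.6] [-16.9 -51.7]
lip entry [-25.  -54.7] [-45.6 -54.7] [ 42.5 -54.7] [ 27.9 -52.3] lip end [53.5 57.3] [36.3 56.7] [-47.6  53.6]
top floor start [-15.4 -53.7] [ 22.8 -50.9] lip end [-46.5  53.3] [45.9 55.5] entry [-44.7 -55.6] [ 45.  -52.8]
```

Call:
play_rows(commands=[{"tx": 0.1, "ty": 0, "tz": 0, "ax": 0, "ay": 0, "az": 0}, {"tx": 0.2, "ty": 0, "tz": 0.05, "ax": 0, "ay": 0, "az": 0}, {"tx": 0.2, "ty": 0, "tz": 0.1, "ax": 0, "ay": 0, "az": 0}, {"tx": 0.2, "ty": 0, "tz": 0.1, "ax": 0, "ay": 0, "az": 0}])

```text
time: 17.55
ee_pos: [0.5851, 0.1433, 0.0923]
tcp_rot: [180.0, 0.3, 69.7]
wrist_force: [-10.2, -19.3, 11.5]
opening: 0.0116
```

Call:
play_rows(commands=[{"tx": -0.15, "ty": 0, "tz": -0.05, "ax": 0, "ay": 0, "az": 0}, {"tx": -0.32, "ty": 0, "tz": -0.1, "ax": 0, "ay": 0, "az": 0}, {"tx": -0.32, "ty": 0, "tz": -0.1, "ax": 0, "ay": 0, "az": 0}, {"tx": -0.32, "ty": 0, "tz": -0.1, "ax": 0, "ay": 0, "az": 0}], newtons=80)

```text
time: 17.95
ee_pos: [0.585, 0.143, 0.0924]
tcp_rot: [180.0, 0.1, 69.8]
wrist_force: [-3.1, -6.3, 2.3]
opening: 0.0112
```

```bash
python3 mv.py
python3 - <<'E'
from h import *
from workcell import viewer
c=viewer.camera("scene"); pickle.dump(c,open(f"pics/scene9.pkl","wb"))
crop(c,365,230,415,280,12,"pics/s9.png")
E
```

```text
t 17.95 pos [0.585  0.143  0.0924] rot [1.7999e+02 5.0000e-02 6.9750e+01] F [-3.1 -6.3  2.3] open 0.0112 q [ 13.8  11.9   0.4  78.5  -0.  124. ]
```

View pics/s9.png

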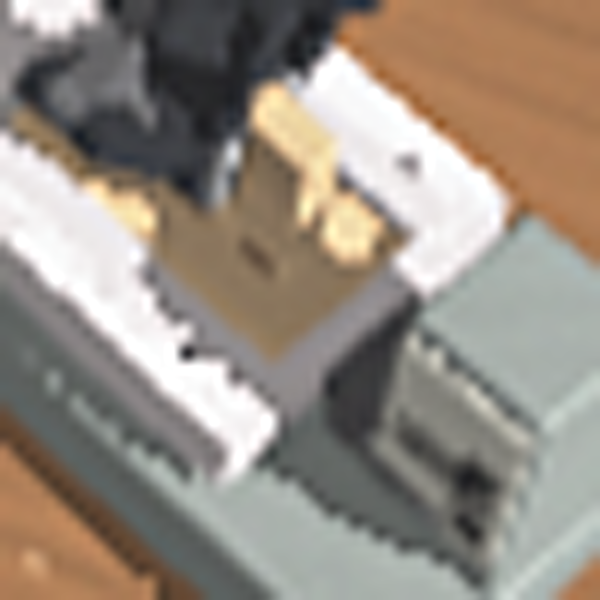

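Call:
play_rows(commands=[{"tx": -0.05, "ty": 0, "tz": -0.1, "ax": 0, "ay": 0, "az": 0}, {"tx": -0.05, "ty": 0, "tz": -0.2, "ax": 0, "ay": 0, "az": 0}, {"tx": -0.05, "ty": 0, "tz": -0.3, "ax": 0, "ay": 0, "az": 0}, {"tx": -0.05, "ty": 0, "tz": -0.4, "ax": 0, "ay": 0, "az": 0}, {"tx": -0.05, "ty": 0, "tz": -0.5, "ax": 0, "ay": 0, "az": 0}, {"tx": -0.05, "ty": 0, "tz": -0.6, "ax": 0, "ay": 0, "az": 0}, {"tx": -0.05, "ty": 0, "tz": -0.7, "ax": 0, "ay": 0, "az": 0}, {"tx": -0.05, "ty": 0, "tz": -0.8, "ax": 0, "ay": 0, "az": 0}, {"tx": -0.05, "ty": 0, "tz": -0.9, "ax": 0, "ay": 0, "az": 0}, {"tx": -0.05, "ty": 0, "tz": -1, "ax": 0, "ay": 0, "az": 0}])

```text
time: 19.0
ee_pos: [0.5847, 0.1429, 0.1021]
tcp_rot: [-180.0, 0.0, 69.8]
wrist_force: [-0.0, -3.1, -12.3]
opening: 0.0111
```

```bash
python3 mv.py
cat > look.py <<'E'
import sys
from h import *
from edge import fr
from workcell import viewer
n=sys.argv[1]
c=viewer.camera("scene"); pickle.dump(c,open(f"pics/scene{n}.pkl","wb"))
crop(c,345,205,425,280,10,f"pics/s{n}.png")
g=fr(np.array([.5867,.1439]),-20.8)
for nm in ("0",n):
    s=load(f"pics/scene{nm}.pkl"); X=cloud(s)
    d=X[...,:2]-g(0,0,0)[:2]; gx=d@(g(1,0,0)-g(0,0,0))[:2]; gy=d@(g(0,1,0)-g(0,0,0))[:2]
    w=(s["pixels"].min(-1)>150)
    m=w&(gx>.027)&(gx<.046)&(abs(gy)<.04)&(X[...,2]>.05)&(X[...,2]<.12); m2=w&(gx<-.03)&(gx>-.044)&(gy>.02)&(gy<.05)&(X[...,2]>.05)&(X[...,2]<.12)
    print(nm,"lip+x z",m.sum(),np.median(X[m][:,2]).round(4),"lip-x z",m2.sum(),np.median(X[m2][:,2]).round(4))
E
python3 look.py 10
```

```text
t 19.00 pos [0.5847 0.1429 0.1021] rot [-1.7997e+02  1.0000e-02  6.9780e+01] F [ -0.   -3.1 -12.3] open 0.0111 q [ 13.7  11.7   1.3  79.5   0.  124. ]
0 lip+x z 165 0.0623 lip-x z 45 0.0626
10 lip+x z 181 0.0704 lip-x z 47 0.071
```

View pics/s10.png

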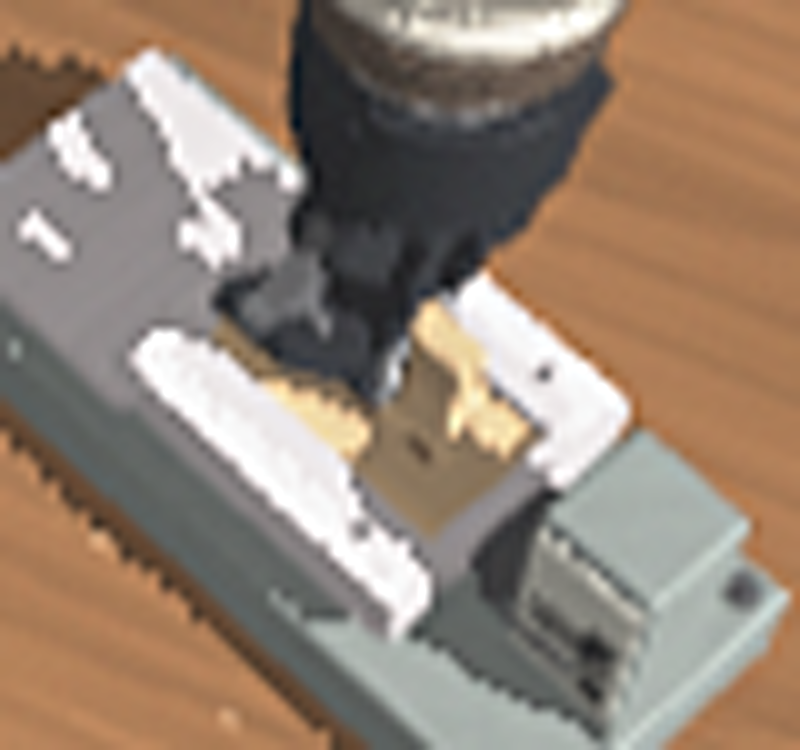

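Call:
play_rows(commands=[{"tx": 0, "ty": 0, "tz": -0.1, "ax": 0, "ay": 0, "az": 0}, {"tx": 0, "ty": 0, "tz": -0.2, "ax": 0, "ay": 0, "az": 0}, {"tx": 0, "ty": 0, "tz": -0.3, "ax": 0, "ay": 0, "az": 0}, {"tx": 0, "ty": 0, "tz": -0.4, "ax": 0, "ay": 0, "az": 0}, {"tx": 0, "ty": 0, "tz": -0.5, "ax": 0, "ay": 0, "az": 0}, {"tx": 0, "ty": 0, "tz": -0.6, "ax": 0, "ay": 0, "az": 0}, {"tx": 0, "ty": 0, "tz": -0.7, "ax": 0, "ay": 0, "az": 0}, {"tx": 0, "ty": 0, "tz": -0.8, "ax": 0, "ay": 0, "az": 0}, {"tx": 0, "ty": 0, "tz": -0.9, "ax": 0, "ay": 0, "az": 0}, {"tx": 0, "ty": 0, "tz": -1, "ax": 0, "ay": 0, "az": 0}, {"tx": 0, "ty": 0, "tz": -1.1, "ax": 0, "ay": 0, "az": 0}, {"tx": 0, "ty": 0, "tz": -1.25, "ax": 0, "ay": 0, "az": 0}, {"tx": 0, "ty": 0, "tz": -1.25, "ax": 0, "ay": 0, "az": 0}, {"tx": 0, "ty": 0, "tz": -1.25, "ax": 0, "ay": 0, "az": 0}])

```text
time: 20.45
ee_pos: [0.5848, 0.1429, 0.1147]
tcp_rot: [-180.0, 0.0, 69.8]
wrist_force: [-1.9, -0.5, -17.8]
opening: 0.0108
```

```bash
python3 mv.py; python3 look.py 11
```

```text
t 20.45 pos [0.5848 0.1429 0.1147] rot [-1.7998e+02  1.0000e-02  6.9780e+01] F [ -1.9  -0.5 -17.8] open 0.0108 q [ 13.7  11.6   2.4  80.9   0.  124. ]
0 lip+x z 165 0.0623 lip-x z 45 0.0626
11 lip+x z 191 0.0829 lip-x z 47 0.0832
```

View pics/s11.png

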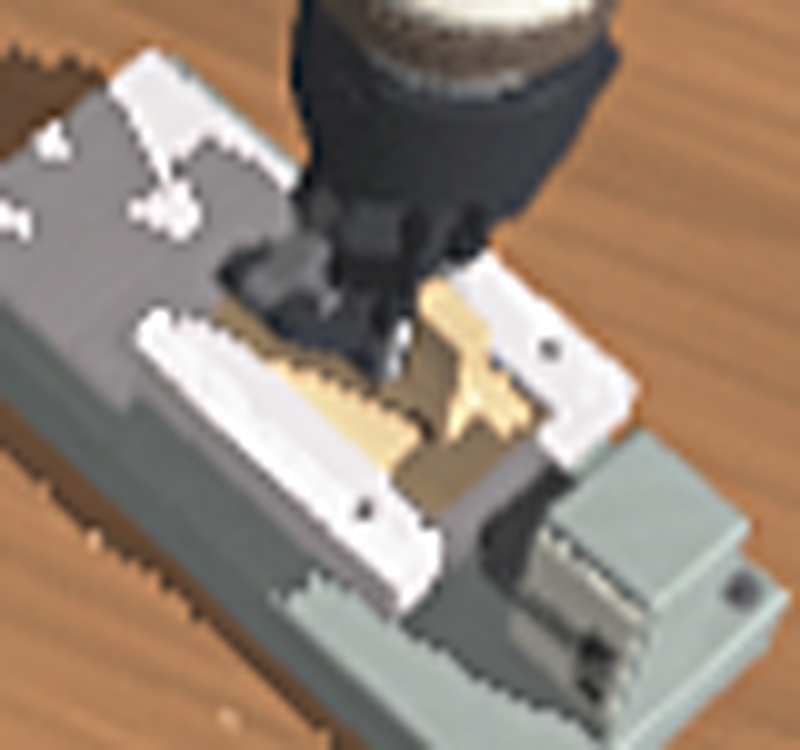

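Call:
play_rows(commands=[{"tx": 0, "ty": 0, "tz": 0, "ax": 0, "ay": 0, "az": 0}, {"tx": 0, "ty": 0, "tz": 0, "ax": 0, "ay": 0, "az": 0}, {"tx": 0, "ty": 0, "tz": 0, "ax": 0, "ay": 0, "az": 0}, {"tx": 0, "ty": 0, "tz": 0, "ax": 0, "ay": 0, "az": 0}, {"tx": 0, "ty": 0, "tz": 0, "ax": 0, "ay": 0, "az": 0}, {"tx": 0, "ty": 0, "tz": 0, "ax": 0, "ay": 0, "az": 0}, {"tx": 0, "ty": 0, "tz": 0, "ax": 0, "ay": 0, "az": 0}, {"tx": 0, "ty": 0, "tz": 0, "ax": 0, "ay": 0, "az": 0}, {"tx": 0, "ty": 0, "tz": 0, "ax": 0, "ay": 0, "az": 0}, {"tx": 0, "ty": 0, "tz": 0, "ax": 0, "ay": 0, "az": 0}, {"tx": 0, "ty": 0, "tz": 0, "ax": 0, "ay": 0, "az": 0}, {"tx": 0, "ty": 0, "tz": 0, "ax": 0, "ay": 0, "az": 0}, {"tx": 0, "ty": 0, "tz": 0, "ax": 0, "ay": 0, "az": 0}, {"tx": 0, "ty": 0, "tz": 0, "ax": 0, "ay": 0, "az": 0}, {"tx": 0, "ty": 0, "tz": 0, "ax": 0, "ay": 0, "az": 0}, {"tx": 0, "ty": 0, "tz": 0, "ax": 0, "ay": 0, "az": 0}, {"tx": 0, "ty": 0, "tz": 0, "ax": 0, "ay": 0, "az": 0}, {"tx": 0, "ty": 0, "tz": 0, "ax": 0, "ay": 0, "az": 0}, {"tx": 0, "ty": 0, "tz": 0, "ax": 0, "ay": 0, "az": 0}, {"tx": 0, "ty": 0, "tz": 0, "ax": 0, "ay": 0, "az": 0}])

```text
time: 22.5
ee_pos: [0.5848, 0.1429, 0.1147]
tcp_rot: [-180.0, 0.0, 69.8]
wrist_force: [-4.9, -1.4, -18.8]
opening: 0.0112
```

Call:
play_rows(commands=[{"tx": 0, "ty": 0, "tz": 0, "ax": 0, "ay": 0, "az": 0}, {"tx": 0, "ty": 0, "tz": 0, "ax": 0, "ay": 0, "az": 0}, {"tx": 0, "ty": 0, "tz": 0, "ax": 0, "ay": 0, "az": 0}, {"tx": 0, "ty": 0, "tz": 0, "ax": 0, "ay": 0, "az": 0}, {"tx": 0, "ty": 0, "tz": 0, "ax": 0, "ay": 0, "az": 0}, {"tx": 0, "ty": 0, "tz": 0, "ax": 0, "ay": 0, "az": 0}, {"tx": 0, "ty": 0, "tz": 0, "ax": 0, "ay": 0, "az": 0}, {"tx": 0, "ty": 0, "tz": 0, "ax": 0, "ay": 0, "az": 0}, {"tx": 0, "ty": 0, "tz": 0, "ax": 0, "ay": 0, "az": 0}, {"tx": 0, "ty": 0, "tz": 0, "ax": 0, "ay": 0, "az": 0}])

```text
time: 23.5
ee_pos: [0.5848, 0.1429, 0.1148]
tcp_rot: [-180.0, 0.0, 69.8]
wrist_force: [-5.3, -1.7, -18.4]
opening: 0.0112
```

```bash
python3 mv.py; python3 look.py 12
```

```text
t 23.50 pos [0.5848 0.1429 0.1148] rot [-1.7998e+02  1.0000e-02  6.9780e+01] F [ -5.3  -1.7 -18.4] open 0.0112 q [ 13.7  11.6   2.4  80.9   0.  124. ]
0 lip+x z 165 0.0623 lip-x z 45 0.0626
12 lip+x z 193 0.0836 lip-x z 43 0.0839
```

Call:
play_rows(commands=[{"tx": 0, "ty": 0, "tz": 0.08, "ax": 0, "ay": 0, "az": 0}, {"tx": 0, "ty": 0, "tz": 0.16, "ax": 0, "ay": 0, "az": 0}, {"tx": 0, "ty": 0, "tz": 0.24, "ax": 0, "ay": 0, "az": 0}, {"tx": 0, "ty": 0, "tz": 0.32, "ax": 0, "ay": 0, "az": 0}, {"tx": 0, "ty": 0, "tz": 0.4, "ax": 0, "ay": 0, "az": 0}, {"tx": 0, "ty": 0, "tz": 0.48, "ax": 0, "ay": 0, "az": 0}, {"tx": 0, "ty": 0, "tz": 0.56, "ax": 0, "ay": 0, "az": 0}, {"tx": 0, "ty": 0, "tz": 0.64, "ax": 0, "ay": 0, "az": 0}, {"tx": 0, "ty": 0, "tz": 0.72, "ax": 0, "ay": 0, "az": 0}, {"tx": 0, "ty": 0, "tz": 0.8, "ax": 0, "ay": 0, "az": 0}, {"tx": 0, "ty": 0, "tz": 0.88, "ax": 0, "ay": 0, "az": 0}, {"tx": 0, "ty": 0, "tz": 0.96, "ax": 0, "ay": 0, "az": 0}, {"tx": 0, "ty": 0, "tz": 1.04, "ax": 0, "ay": 0, "az": 0}, {"tx": 0, "ty": 0, "tz": 1.12, "ax": 0, "ay": 0, "az": 0}, {"tx": 0, "ty": 0, "tz": 1.2, "ax": 0, "ay": 0, "az": 0}, {"tx": 0, "ty": 0, "tz": 1.28, "ax": 0, "ay": 0, "az": 0}, {"tx": 0, "ty": 0, "tz": 1.36, "ax": 0, "ay": 0, "az": 0}, {"tx": 0, "ty": 0, "tz": 1.44, "ax": 0, "ay": 0, "az": 0}, {"tx": 0, "ty": 0, "tz": 1.52, "ax": 0, "ay": 0, "az": 0}, {"tx": 0, "ty": 0, "tz": 1.6, "ax": 0, "ay": 0, "az": 0}])

```text
time: 25.55
ee_pos: [0.5848, 0.1429, 0.0998]
tcp_rot: [180.0, -0.0, 69.8]
wrist_force: [-8.2, -1.9, -9.1]
opening: 0.0114
```

Call:
play_rows(commands=[{"tx": 0, "ty": 0, "tz": 0.08, "ax": 0, "ay": 0, "az": 0}, {"tx": 0, "ty": 0, "tz": 0.16, "ax": 0, "ay": 0, "az": 0}, {"tx": 0, "ty": 0, "tz": 0.24, "ax": 0, "ay": 0, "az": 0}, {"tx": 0, "ty": 0, "tz": 0.32, "ax": 0, "ay": 0, "az": 0}, {"tx": 0, "ty": 0, "tz": 0.4, "ax": 0, "ay": 0, "az": 0}, {"tx": 0, "ty": 0, "tz": 0.48, "ax": 0, "ay": 0, "az": 0}, {"tx": 0, "ty": 0, "tz": 0.56, "ax": 0, "ay": 0, "az": 0}, {"tx": 0, "ty": 0, "tz": 0.62, "ax": 0, "ay": 0, "az": 0}, {"tx": 0, "ty": 0, "tz": 0.62, "ax": 0, "ay": 0, "az": 0}])

```text
time: 26.45
ee_pos: [0.5848, 0.1429, 0.094]
tcp_rot: [180.0, -0.0, 69.8]
wrist_force: [-8.9, -3.2, -7.7]
opening: 0.011
```

```bash
python3 mv.py; python3 look.py 13
```

```text
t 26.45 pos [0.5848 0.1429 0.094 ] rot [ 1.7996e+02 -3.0000e-02  6.9780e+01] F [-8.9 -3.2 -7.7] open 0.0110 q [ 13.7  11.8   0.4  78.6   0.  124. ]
0 lip+x z 165 0.0623 lip-x z 45 0.0626
13 lip+x z 166 0.0624 lip-x z 48 0.0631
```

View pics/s13.png

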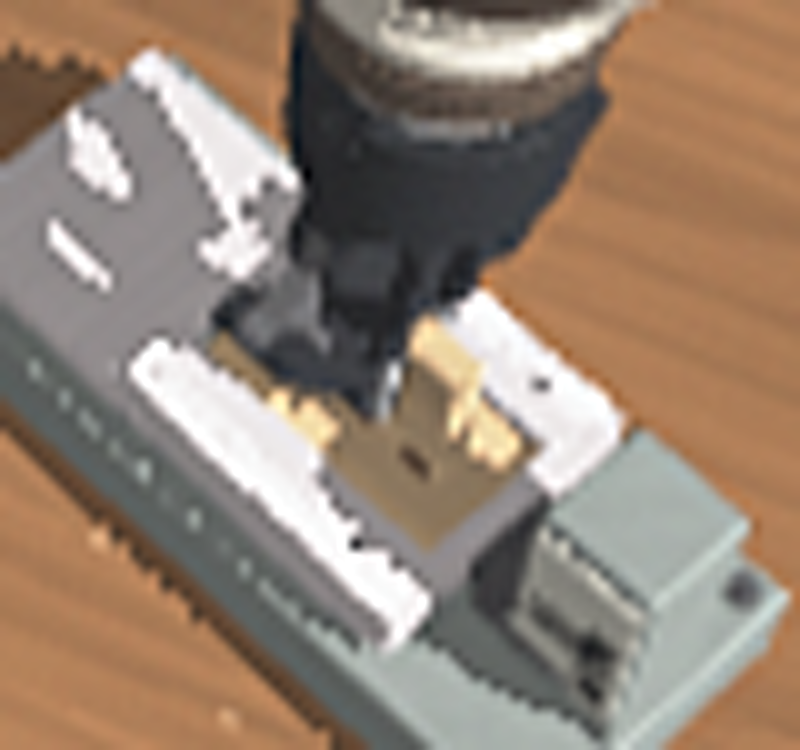

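Call:
play_rows(commands=[{"tx": 0, "ty": 0, "tz": 0.08, "ax": 0, "ay": 0, "az": 0}, {"tx": 0, "ty": 0, "tz": 0.14, "ax": 0, "ay": 0, "az": 0}, {"tx": 0, "ty": 0, "tz": 0.14, "ax": 0, "ay": 0, "az": 0}, {"tx": 0, "ty": 0, "tz": 0.14, "ax": 0, "ay": 0, "az": 0}])

```text
time: 26.9
ee_pos: [0.5858, 0.1426, 0.0939]
tcp_rot: [179.8, -0.1, 69.8]
wrist_force: [-7.1, -5.2, -3.0]
opening: 0.0112
```

Call:
play_rows(commands=[{"tx": 0, "ty": 0, "tz": 0.05, "ax": 0, "ay": 0, "az": 0}, {"tx": 0, "ty": 0, "tz": 0.1, "ax": 0, "ay": 0, "az": 0}, {"tx": 0, "ty": 0, "tz": 0.1, "ax": 0, "ay": 0, "az": 0}, {"tx": 0, "ty": 0, "tz": 0.1, "ax": 0, "ay": 0, "az": 0}])

```text
time: 27.3
ee_pos: [0.5863, 0.1425, 0.0936]
tcp_rot: [179.7, -0.1, 69.7]
wrist_force: [-6.6, -6.0, 1.0]
opening: 0.0108
```

```bash
python3 mv.py; python3 look.py 14
python3 - <<'E'
from h import *
crop(load("pics/scene14.pkl"),355,225,405,272,16,"pics/s14z.png");crop(load("pics/scene9.pkl"),355,225,405,272,16,"pics/s9z.png")
E
```

```text
t 27.30 pos [0.5863 0.1425 0.0936] rot [ 1.7973e+02 -8.0000e-02  6.9740e+01] F [-6.6 -6.   1. ] open 0.0108 q [ 1.37e+01  1.18e+01  3.00e-01  7.83e+01 -1.00e-01  1.24e+02]
0 lip+x z 165 0.0623 lip-x z 45 0.0626
14 lip+x z 159 0.0626 lip-x z 45 0.0625
```

View pics/s14z.png

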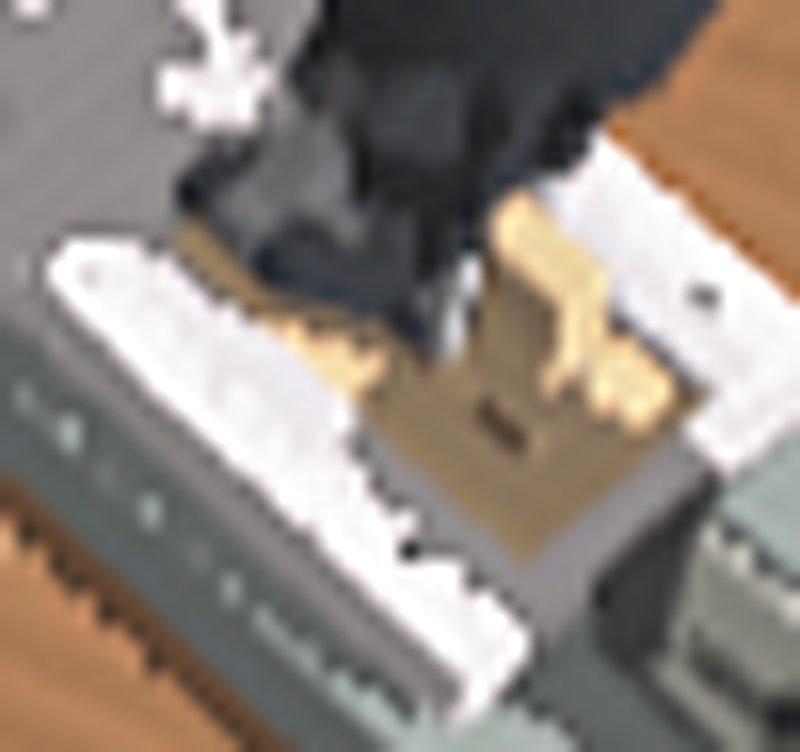

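View pics/s9z.png

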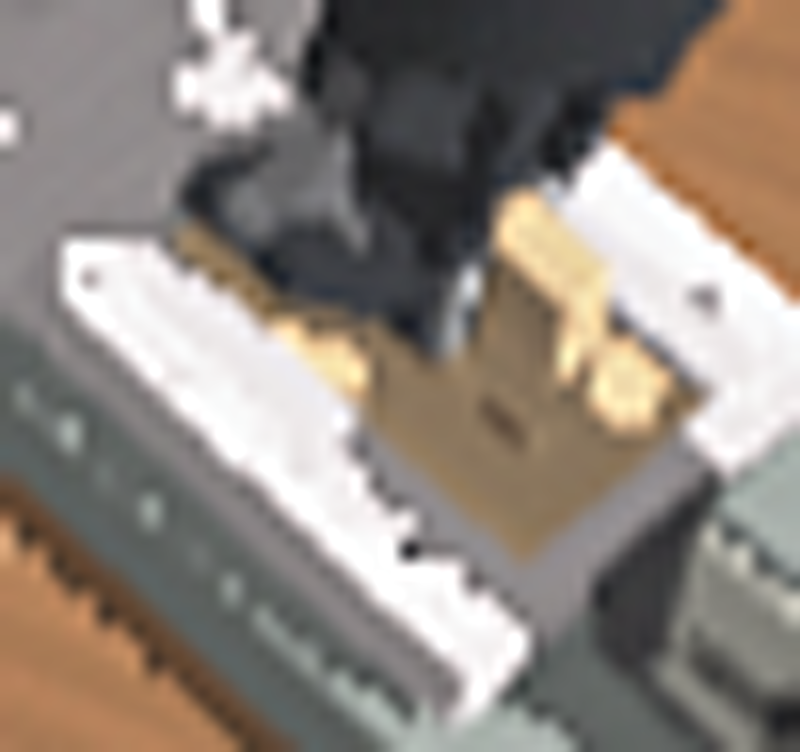

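Call:
play_rows(commands=[{"tx": 0, "ty": 0, "tz": 0.05, "ax": 0, "ay": 0, "az": 0}, {"tx": 0, "ty": 0, "tz": 0.05, "ax": 0, "ay": 0, "az": 0}, {"tx": 0, "ty": 0, "tz": 0.05, "ax": 0, "ay": 0, "az": 0}], newtons=20)

```text
time: 27.65
ee_pos: [0.5865, 0.1424, 0.0933]
tcp_rot: [179.7, -0.1, 69.7]
wrist_force: [-6.0, -6.7, 1.0]
opening: 0.0111
```

Call:
play_rows(commands=[{"tx": 0, "ty": 0, "tz": 0, "ax": 0, "ay": 0, "az": 0}, {"tx": 0, "ty": 0, "tz": 0, "ax": 0, "ay": 0, "az": 0}, {"tx": 0, "ty": 0, "tz": 0, "ax": 0, "ay": 0, "az": 0}, {"tx": 0, "ty": 0, "tz": 0, "ax": 0, "ay": 0, "az": 0}, {"tx": 0, "ty": 0, "tz": 0, "ax": 0, "ay": 0, "az": 0}, {"tx": 0, "ty": 0, "tz": 0, "ax": 0, "ay": 0, "az": 0}], grip=3)

```text
time: 28.25
ee_pos: [0.585, 0.143, 0.0897]
tcp_rot: [180.0, -0.0, 69.8]
wrist_force: [-0.6, 0.4, -0.1]
opening: 0.03
```

```bash
python3 mv.py; python3 look.py 15
python3 - <<'E'
from h import *
crop(load("pics/scene15.pkl"),355,225,405,272,16,"pics/s15z.png")
E
```

```text
t 28.25 pos [0.585  0.143  0.0897] rot [ 1.7999e+02 -1.0000e-02  6.9780e+01] F [-0.6  0.4 -0.1] open 0.0300 q [1.37e+01 1.19e+01 1.00e-01 7.82e+01 0.00e+00 1.24e+02]
0 lip+x z 165 0.0623 lip-x z 45 0.0626
15 lip+x z 143 0.0622 lip-x z 42 0.0624
```

View pics/s15z.png

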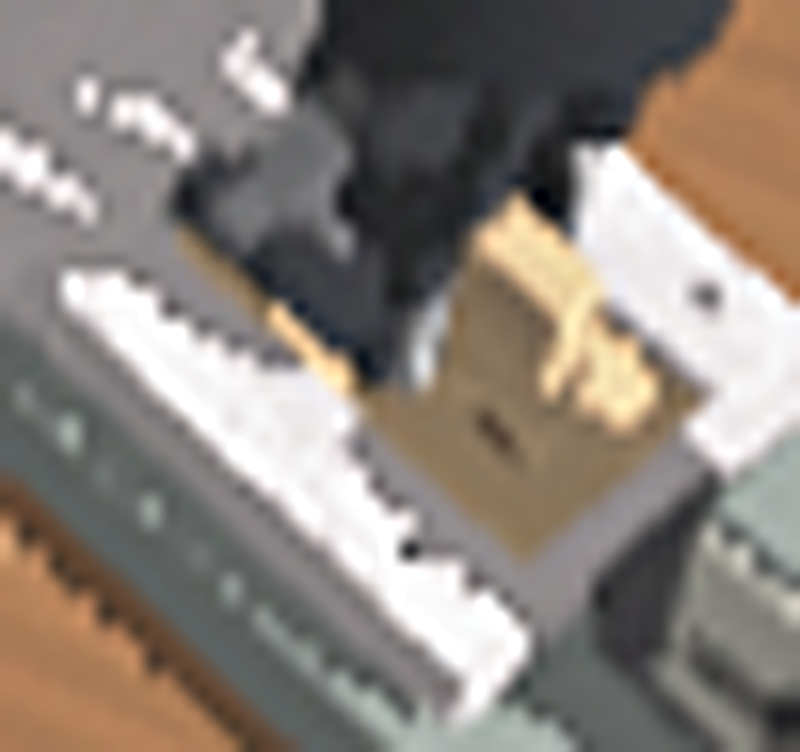

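Call:
play_rows(commands=[{"tx": 0, "ty": 0, "tz": -1, "ax": 0, "ay": 0, "az": 0}, {"tx": 0, "ty": 0, "tz": -2.5, "ax": 0, "ay": 0, "az": 0}, {"tx": 0, "ty": 0, "tz": -5, "ax": 0, "ay": 0, "az": 0}, {"tx": 0, "ty": 0, "tz": -9, "ax": 0, "ay": 0, "az": 0}, {"tx": 0, "ty": 0, "tz": -13, "ax": 0, "ay": 0, "az": 0}, {"tx": 0, "ty": 0, "tz": -14, "ax": 0, "ay": 0, "az": 0}, {"tx": -5, "ty": -4, "tz": -14, "ax": 0, "ay": 0, "az": 0}, {"tx": -9, "ty": -8, "tz": -14, "ax": 0, "ay": 0, "az": 0}, {"tx": -12, "ty": -12, "tz": -14, "ax": 0, "ay": 0, "az": 0}, {"tx": -15, "ty": -16, "tz": -14, "ax": 0, "ay": 0, "az": 0}, {"tx": -15, "ty": -20, "tz": -14, "ax": 0, "ay": 0, "az": 0}, {"tx": -15, "ty": -20, "tz": -14, "ax": 0, "ay": 0, "az": 0}, {"tx": -15, "ty": -20, "tz": -14, "ax": 0, "ay": 0, "az": 0}])

```text
time: 29.6
ee_pos: [0.3448, 0.0714, 0.2311]
tcp_rot: [179.8, -0.1, 69.8]
wrist_force: [1.0, -0.3, 0.7]
opening: 0.0297
```

```bash
python3 mv.py; python3 look.py 16
python3 - <<'E'
from h import *
from workcell import viewer
c=viewer.camera("top"); pickle.dump(c,open("pics/top16.pkl","wb"))
crop(c,222,150,322,225,8,"pics/t16.png"); crop(load("pics/scene16.pkl"),225,100,435,300,3.8,"pics/s16w.png")
E
```

```text
t 29.60 pos [0.3448 0.0714 0.2311] rot [ 1.7984e+02 -1.0000e-01  6.9820e+01] F [ 1.  -0.3  0.7] open 0.0297 q [ 11.7 -22.5 -16.2  96.2  -0.  121.9]
0 lip+x z 165 0.0623 lip-x z 45 0.0626
16 lip+x z 163 0.0622 lip-x z 42 0.0626
```

View pics/s16.png

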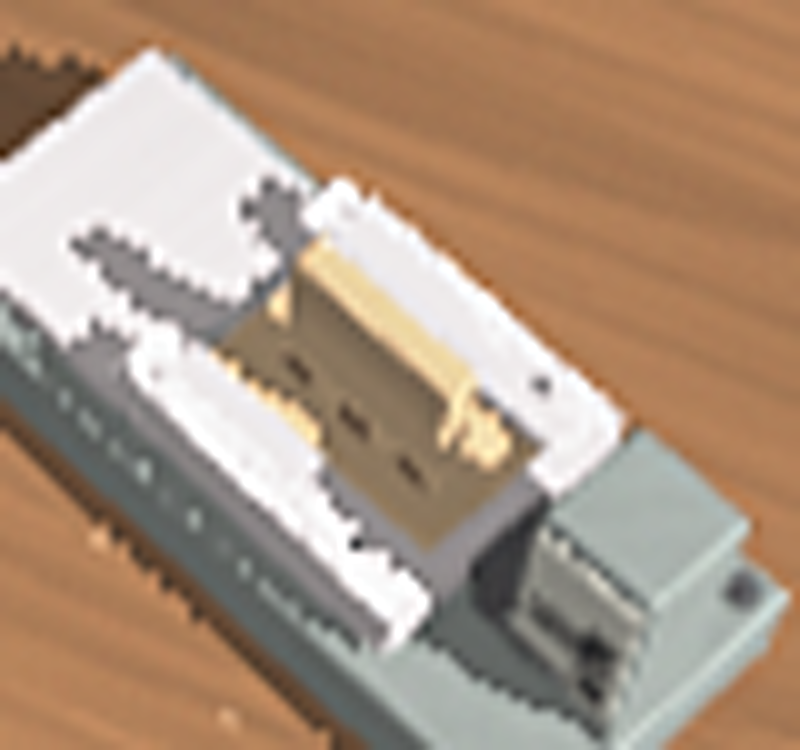

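View pics/t16.png

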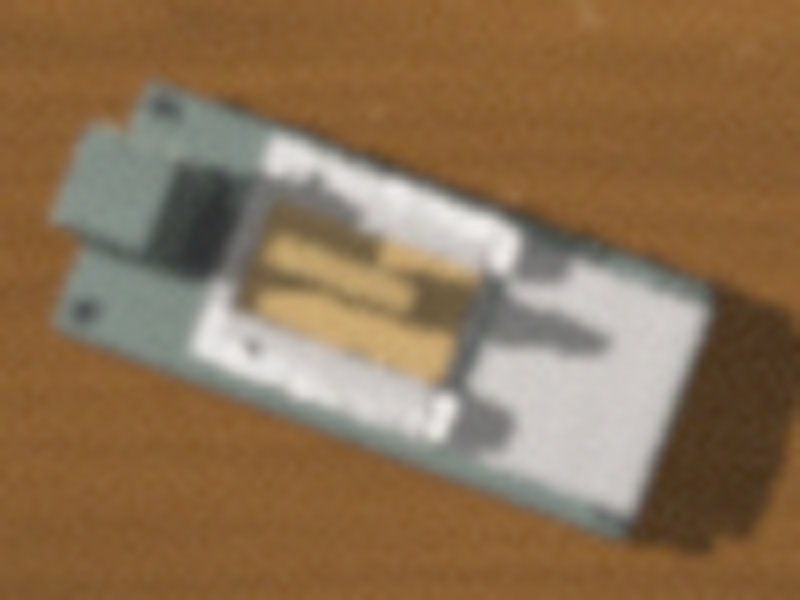

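View pics/s16w.png

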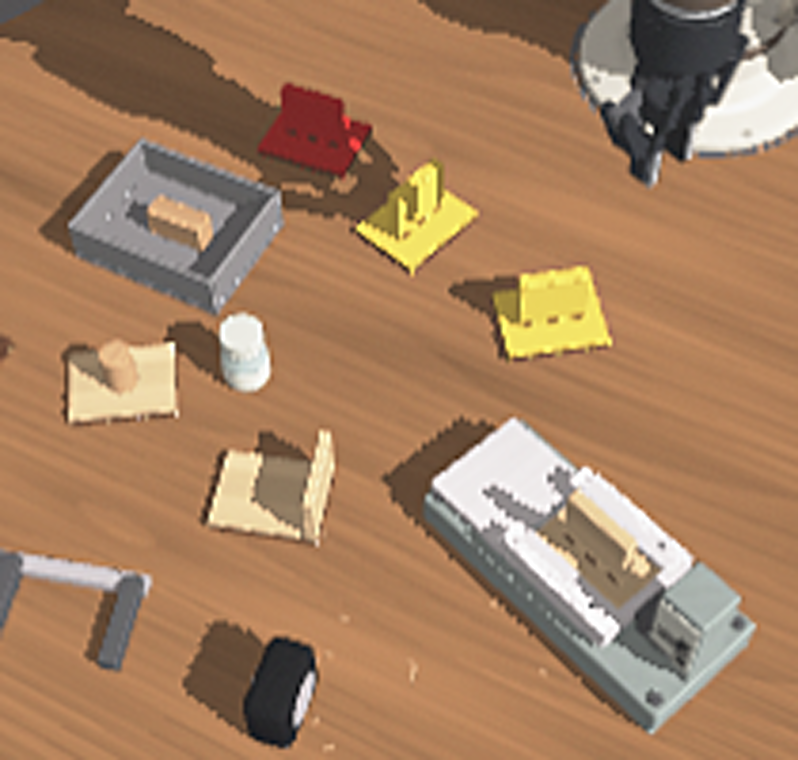

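Run:
```python
from edge import *
c=load("pics/top16.pkl"); s=load("pics/scene16.pkl")
for nm,cc,g in (("top",c,fr(np.array([.5845,.1398]),-20.)),("scene",s,fr(np.array([.5867,.1439]),-20.8))):
    o=g(0,0,0)[:2]; ey=g(0,1,0)[:2]-o
    for lab,y,z in (("rear",-.045,.054),("front",.045,.054)):
        for cn,ch in (("rb",rb),("gr",gr)):
            p,d,n,sd=edgeline(cc,g(-.02,y,z),g(.02,y,z),ch=ch,rng=.012)
            print(nm,lab,cn,"gy %.1f"%((p-o)@ey*1e3),n,"%.2f"%(sd*1e3))
    X=cloud(cc); d=X[...,:2]-o; gx=d@(g(1,0,0)[:2]-o); gy=d@ey
    m=(X[...,2]>.1)&(X[...,2]<.115)&(abs(gx)<.02)&(abs(gy)<.05)
    print("tab top z",np.median(X[m][:,2]), "y range",np.percentile(gy[m],[1,50,99])*1e3)
    m=(abs(gx)<.024)&(abs(gx)>.01)&(abs(gy)<.04)&(rb(cc["pixels"].astype(float))>25)&(X[...,2]<.07); print("plate top z",np.median(X[m][:,2]),m.sum())
```

```text
top rear rb gy -45.0 40 0.73
top rear gr gy -55.3 21 0.46
top front rb gy 44.0 36 1.07
top front gr gy 55.4 16 0.50
tab top z 0.10839502231148315 y range [-31.52679899  -1.38379148  26.70953542]
plate top z 0.053282129206565755 209
scene rear rb gy -45.7 39 0.82
scene rear gr gy -51.8 36 1.19
scene front rb gy 41.9 40 0.48
scene front gr gy 51.4 32 0.58
tab top z 0.10775052791957138 y range [-30.44480866   1.15725433  28.77561057]
plate top z 0.05346649414097495 117
```

```bash
python3 -c "
from workcell import job; print(job.job_done())"
```

```text
the job is handed in; nothing more can be done
None
```

I put the offcut in the grey tray, slid the plain plywood tile into the track to its stop, pulled the tab to about 20 mm, and eased it back down. The job was handed in at about 30 s, with the gripper well clear of everything.

- **Home:** pushing with about 22 N moved the tile no further. In the last pictures its edges lie at about -45 and +43 mm along the track. The plate lies flat, its top reading 53.4 mm where 54 mm is expected.
- **Pull:** I held it for 3 s. The pointer's marks were too small to read in the pictures, so I worked out the rise three ways:
  - track height from depth: 20.6 to 21.3 mm
  - arm rise less the slack: about 19.3 mm
  - pull force (about 18 N): about 18 to 20 mm

  All three are within 16 to 24 mm.
- **Release:** lowered at about 8 mm/s, and the track was back at rest height before the fingers opened. The final picture shows the other tiles and the jar where they were.
- **Disagreements:**
  - The two cameras differed by about 5 mm along the track, so I settled "home" by contact with the stop.
  - On the way down the tool ended 1 to 1.5 mm higher than expected, with a 6 to 9 N sideways force. The tile had probably shifted slightly in the jaws. The force vanished on release and the tile did not visibly move.

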